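Close the sample chamber crosswise in two passes

TASK

Close the sample chamber evenly: turn its four bar knobs clockwise, crosswise - red, then blue across from it, then yellow, then green across from it - on the first pass each only until it bears lightly on the cover, then once more in the same order until each is firm, without forcing any. Do not push the beaker, the blue-capped tube or the green box about, and let go at the end.

Things in the scene. Friction and masses are not known exactly. Their poses are not given: they have to be found in the camera images.
- chamber: sealed sample chamber, a grey block 150 x 150 mm, standing fixed on the bench; its origin is the centre of its underside and z points up. A cover plate lies in the recess of its top; four coloured bar knobs stand over the cover's corners, 64 mm from its middle and 90 mm from each neighbour
- cover: loose square aluminium cover plate 126 x 126 x 10 mm with a round glass window in the middle, lying in the recess; origin at the centre of its underside, 40 mm above the bench
- red_knob: red bar knob, across from the blue one; origin on its upright axis at the underside of its round skirt (40 mm wide, 10 mm high), 56 mm above the bench, z up. On it stands the grip bar, 42 mm long along the knob's x, 14 mm thick along its y, from 10 to 44 mm above the origin. Clockwise from above tightens; the knob does not rise or sink and stays as it is left
- blue_knob: blue bar knob, across from the red one; origin on its upright axis at the underside of its round skirt (40 mm wide, 10 mm high), 56 mm above the bench, z up. Shape as red. Under every knob a hidden spring-backed foot goes down 3 mm per radian; it starts 0.45 to 1.95 mm above the cover (0.15 to 0.65 rad of turning), differently for each knob, which cannot be seen, only felt
- yellow_knob: yellow bar knob, across from the green one; origin on its upright axis at the underside of its round skirt (40 mm wide, 10 mm high), 56 mm above the bench, z up. Shape as red. Once a foot bears, its force on the cover grows by about 70 N and the turning moment by 0.8 N m per radian. Light is 5 to 25 N (aim at 15 N, 0.2 rad past contact), firm 25 to 60 N (aim at 43 N); over 70 N spoils the cover
- green_knob: green bar knob, across from the yellow one; origin on its upright axis at the underside of its round skirt (40 mm wide, 10 mm high), 56 mm above the bench, z up. Shape as red. Moment felt, read at rest after a last slow turn of 0.03 rad: about 0 or slightly negative when free, 0.1 N m at 15 N, 0.27 at 30 N, 0.4 at 43 N, within a fifth, as friction varies; while turning it is 0.05 to 0.1 higher
- beaker: clear plastic beaker, 53 mm wide and 70 mm high, standing on the bench; origin at the centre of its underside; leave alone
- tube50_b: white tube with a blue cap, 34 x 117 x 35 mm, lying on the bench; origin at the middle of its underside; leave alone
- slide_box: small green box, 34 x 87 x 35 mm, on the bench; origin at the centre of its underside; leave alone
Not all that is in view belongs to the job. There is more than one size of the cover; the one meant has the size given above.

How it is judged:
On the way, in this order (a step that is already met when the one before it is completed fails the run):
1. the red knob bears lightly on the cover (over 5 N) (contact force between red_knob and cover above 5 N), for 0.1 s.
2. the blue knob bears lightly on the cover (over 5 N) (contact force between blue_knob and cover above 5 N), for 0.1 s.
3. the yellow knob bears lightly on the cover (over 5 N) (contact force between yellow_knob and cover above 5 N), for 0.1 s.
4. the green knob bears lightly on the cover (over 5 N) (contact force between green_knob and cover above 5 N), for 0.1 s.
5. the red knob is firm (over 25 N) (contact force between red_knob and cover above 25 N), for 0.1 s.
6. the blue knob is firm (over 25 N) (contact force between blue_knob and cover above 25 N), for 0.1 s.
7. the yellow knob is firm (over 25 N) (contact force between yellow_knob and cover above 25 N), for 0.1 s.
8. the green knob is firm (over 25 N) (contact force between green_knob and cover above 25 N), for 0.1 s.
At the end, for the whole second after the job is handed in: every knob presses on the cover with 25 to 60 N and the cover lies still in its recess (contact force between red_knob and cover between 25 and 60 N and contact force between blue_knob and cover between 25 and 60 N and contact force between yellow_knob and cover between 25 and 60 N and contact force between green_knob and cover between 25 and 60 N and linear speed of cover below 0.01 m/s); the robot touches nothing.
It fails at once if a knob is overtightened: more than 70 N on the cover (contact force between any of red_knob, blue_knob, yellow_knob, green_knob and cover above 70 N).
It fails at once if the beaker, the blue-capped tube or the green box is shifted by more than 20 mm (distance of any of beaker, tube50_b, slide_box from where it was at the start of the episode above 0.02 m).
It also fails if it takes over 72 s, if anything falls off the work surface, if the arm or the gripper's body presses on something with over 40 N, if the wrist force passes 120 N, or if a joint passes its speed limit or range.

ROBOT

A 7-joint arm with a two-finger parallel gripper is mounted at the origin on a cart in front of the work surface, level with it; the furniture and walls round the work are solid. World frame = base frame: x ahead of the robot, y to its left, z up, the work surface at z = 0. Lengths are in m, angles in rad, forces in N, time in s.
With the tool pointing down it reaches from about 0.425 to 0.875 m from the base axis. Payload 4.7 kg.
Tool frame: the origin (TCP) lies midway between the tips of the shut fingers; the grasp point (between the pads) lies 19 mm behind it (grip_point_offset is the distance from the TCP to the grasp point, in m); x points along the fingers, z is the direction in which the jaws open and shut, and the axes are right-handed (so a half turn about x gives the same grasp; the last joint's range is limited). The gripper opens to 85 mm and grips with 20 to 120 N. Pads are 22 mm wide; open, the fingers measure 114 mm over their backs; the gripper's body (76 mm by 85 mm) begins 54 mm behind the grasp point. The pads swing forward as they close: fully open they stand 13 mm farther back than shut.
Start: joints at [1.115, 0.321, -0.07, 1.45, 0.023, 1.371, -0.057], TCP at [0.294, -0.58, 0.203] pointing down, gripper open.
Joint ranges: [-2.86, 2.86], [-0.3, 2.09], [-1.38, 1.24], [0.06, 2.45], [-1.56, 4.7], [0.09, 2.05], [-2.69, 2.69]. Speed limits (rad/s): [2.57, 2.57, 3.14, 3.14, 3.14, 3.14, 3.14].

INTERFACE

Orientations are given as a unit quaternion [w, x, y, z].
In Python, from cell import * gives the robot as it stands. The module is installed in compiled form; this text tells all that it offers.
- The arm moves only by the tool send_rows, never from a script. Its argument "moves" is a list of rows, each an object with "gripper": the gripper command: -1 is shut, 1 is fully open, values between are in proportion; "offset": the shift along the tool's x, y, z in mm, a list of three; "dr": the turn, a rotation vector about the tool's x, y, z in rad, a list of three. In form: [{"gripper": gripper, "offset": [x, y, z], "dr": [rx, ry, rz]}, ...]. A call has 1 to 5 rows; each row shifts and turns the commanded pose from where the row before left it, along the tool's axes as they then stand; what a row does not reach is not made up. A row lasts 1/12 s, in which the tool goes at most 41.7 mm and 7.16 degrees, less where a joint would pass 70% of its speed; a pose out of reach is approached as far as the arm can. A call is refused whole if a number of a shift passes 41.7 or a number of a turn 0.125, either way. A call with a gripper value outside its range is refused whole. The fingers move at their own pace and stop on an object; "newtons" is the grip in N (left out, the last holds). Time passes only in rows, so rows that do not move let the fingers close. It gives the time, the measured TCP pose, the force and the opening at its end, in the units of the state.
- get_state(): the state, without advancing time (a new reading comes with each control period).
- camera(name): name is "side" or "top" or "wrist"; returns (picture, depth): 420x560x3 uint8, red, green, blue; 420x560 float32, m along the optical axis (not along the pixel's ray), 0 where there is no reading.
- camera_params(name): a dict with "fx", "fy", "cx", "cy" (pixels), "extrinsics" (4x4, takes a point from world to camera coordinates). Camera axes: x right, y up, looking along -z (the intrinsics and any distortion apply to the point x, -y, -z); pixel columns grow to the right and rows downward; lengths in m; the calibration is good to about 2 mm. A picture is of the moment at which its call begins: read the wrist's pose just before it. camera_params takes no time and is no camera call; for the wrist camera it gives the pose at the moment of the call.
- sign_off(): hands the job in, once; it reports no verdict.
The state is a dict: "clock": time; "joint_pos": joint angles; "qd": joint speeds; "joint_efforts": joint torques, N m; "eef_pos": TCP position; "eef_rot": TCP orientation; "ft_force": force on the tool from outside, world axes, zero at the start; "torque": the same for the moment, N m; "width": finger opening in m.
Only numpy, scipy, OpenCV 4.12 (cv2) and the standard library are available. Lean on these libraries where they do the work, as an engineer would, in place of code of your own. Each camera call takes 0.05 s, during which the arm holds its last target.

## Working session

There is one attempt and no reset: what is moved stays moved. The work goes in short steps, Python scripts to look and compute and a tool call to move; the robot and the scene stay as the last step left them, time stands still between calls to the robot, and variables do not carry over. Pictures are saved under pics/ and viewed, and the job is handed in when it is done.

Besides the shell and the picture viewer there is one more tool, called after "Call:" as name(argument=value, ...), one argument or row to a line, values as JSON. send_rows: Moves the arm, as the interface text tells. Its arguments: {"type":"object","properties":{"moves":{"type":"array","items":{"type":"object","properties":{"gripper":{"type":"number"},"offset":{"type":"array","items":{"type":"number"}},"dr":{"type":"array","items":{"type":"number"}}}}},"newtons":{"type":"number"}},"required":["moves"]}

```bash
mkdir -p pics; python3 - <<'E'
from cell import *
import cv2,numpy as np
s=get_state(); print({k:np.round(v,3).tolist() for k,v in s.items()})
for n in("top","side"):
    p,d=camera(n); cv2.imwrite(f"pics/{n}0.png",p[:,:,::-1]); np.savez(f"{n}0.npz",p=p,d=d,**{k:np.array(v) for k,v in camera_params(n).items()})
    print(n,camera_params(n))
E
```

```text
{'clock': 0.0, 'joint_pos': [1.115, 0.322, -0.07, 1.452, 0.023, 1.371, -0.057], 'qd': [-0.0, -0.0, 0.001, 0.001, 0.001, -0.001, 0.0], 'joint_efforts': [0.0, -49.358, -0.382, -31.433, 0.013, 0.012, 0.0], 'eef_pos': [0.294, -0.579, 0.201], 'eef_rot': [0.602, 0.37, 0.603, -0.37], 'ft_force': [-0.459, -0.016, 0.519], 'torque': [0.033, 0.014, -0.022], 'width': 0.085}
top {'fx': 439.50996950176614, 'fy': 439.50996950176614, 'cx': 279.44319830561153, 'cy': 217.0389618832947, 'extrinsics': array([[ 1.18508417e-03, -9.99967412e-01,  7.98563703e-03,
        -3.40983165e-02],
       [ 9.89225054e-01,  2.34136171e-03,  1.46384121e-01,
        -6.08024475e-01],
       [-1.46398048e-01,  7.72611472e-03,  9.89195592e-01,
        -1.24120347e+00],
       [ 0.00000000e+00,  0.00000000e+00,  0.00000000e+00,
         1.00000000e+00]])}
side {'fx': 426.97598825852356, 'fy': 426.97598825852356, 'cx': 280.74495788101467, 'cy': 212.15742013234504, 'extrinsics': array([[-0.9532544 , -0.3020782 ,  0.00740392,  0.55654785],
       [ 0.17333433, -0.5265845 ,  0.83226437, -0.17369341],
       [-0.24751013,  0.79464302,  0.55432951, -0.97042147],
       [ 0.        ,  0.        ,  0.        ,  1.        ]])}
```

View pics/top0.png

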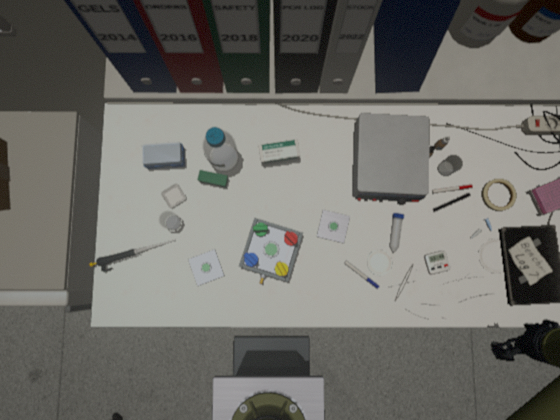

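View pics/side0.png

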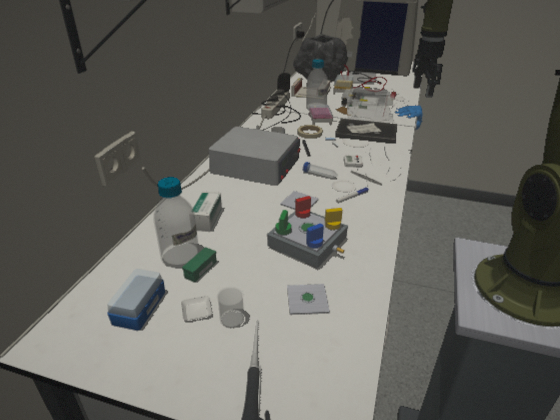

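The top view shows the chamber at (271,250), with green (262,229), red (291,239), blue (251,260) and yellow (281,269). The beaker is at about (171,220), the tube at (397,232) and the green box at (213,179). Next I'll measure the knobs.

```bash
cat > h.py <<'E'
import numpy as np,cv2
def world(d,P):
    h,w=d.shape; u,v=np.meshgrid(np.arange(w),np.arange(h))
    c=np.stack([(u-P['cx'])/P['fx']*d,-(v-P['cy'])/P['fy']*d,-d],-1)
    E=np.array(P['extrinsics']); return (c-E[:3,3])@E[:3,:3]
HR={'red':[(0,8),(172,180)],'yellow':[(20,34)],'green':[(45,80)],'blue':[(105,130)]}
def knobs(p,d,P,zmin=.085,zmax=.108,ctr=None,rad=.11):
    W=world(d,P); hsv=cv2.cvtColor(p,cv2.COLOR_RGB2HSV); out={}
    for n,rs in HR.items():
        m=np.zeros(d.shape,bool)
        for a,b in rs: m|=(hsv[...,0]>=a)&(hsv[...,0]<=b)
        m&=(hsv[...,1]>110)&(hsv[...,2]>40)&(W[...,2]>zmin)&(W[...,2]<zmax)&(d>0)
        if ctr is not None: m&=np.hypot(W[...,0]-ctr[0],W[...,1]-ctr[1])<rad
        if m.sum()<5: continue
        k,l,st,_=cv2.connectedComponentsWithStats(m.astype(np.uint8)); m=l==1+np.argmax(st[1:,4])
        q=W[m]; (c,sz,a)=cv2.minAreaRect((q[:,:2]*1000).astype(np.float32))
        box=cv2.boxPoints((c,sz,a)); e=box[1]-box[0]; f=box[2]-box[1]; e=e if np.hypot(*e)>np.hypot(*f) else f
        out[n]=(np.array(c),np.degrees(np.arctan2(e[1],e[0]))%180,np.array(sz),np.median(q[:,2]),m.sum())
    return out
E
python3 - <<'E'
from h import *
z=np.load('top0.npz'); P={k:z[k] for k in('fx','fy','cx','cy','extrinsics')}
for n,o in knobs(z['p'],z['d'],P,zmin=.08,zmax=.12,ctr=(.45,0),rad=.25).items(): print(n,o)
W=world(z['d'],P); print(W[250,271],W[229,262],W[239,291],W[220,171],W[232,397],W[179,213])
from cell import *
p,d=camera('wrist');cv2.imwrite('pics/w0.png',p[:,:,::-1])
s=get_state(); P=camera_params('wrist'); E=P['extrinsics']; c=-E[:3,:3].T@E[:3,3]
from scipy.spatial.transform import Rotation as R
r=R.from_quat(np.roll(s['eef_rot'],-1)); print(r.as_matrix()); print('cam in tool',r.inv().apply(c-s['eef_pos']),(E[:3,:3]@r.as_matrix()).round(3))
E
```

```text
red (array([542.71588135, -63.11183167]), np.float32(43.907005), array([40.00416183, 12.95214367]), np.float64(0.09823614308053542), np.int64(78))
yellow (array([456.78912354, -37.43976593]), np.float32(30.092262), array([39.32304764, 13.83585644]), np.float64(0.0989299360916403), np.int64(74))
green (array([570.29663086,  21.64468765]), np.float32(90.22665), array([ 9.6686039 , 33.63646317]), np.float64(0.09930541701834697), np.int64(46))
blue (array([483.60418701,  48.06414413]), np.float32(45.631165), array([39.41646957, 13.59673595]), np.float64(0.09898725551769294), np.int64(72))
[ 0.51101491 -0.00879588  0.05314038] [0.56630024 0.01604165 0.09841454] [ 0.53855632 -0.06487605  0.09735257] [0.60457314 0.29359056 0.0023977 ] [ 0.5664033  -0.38007134  0.0305251 ] [0.72458646 0.16576254 0.03168884]
[[-7.38361450e-04  8.91653618e-01  4.52717661e-01]
 [ 1.25429418e-03  4.52718254e-01 -8.91652740e-01]
 [-9.99998941e-01 -9.05208830e-05 -1.45266565e-03]]
cam in tool [-0.17077404  0.07277956 -0.00074931] [[-0.     0.001  1.   ]
 [ 0.287  0.958 -0.001]
 [-0.958  0.287 -0.   ]]
```

View pics/w0.png

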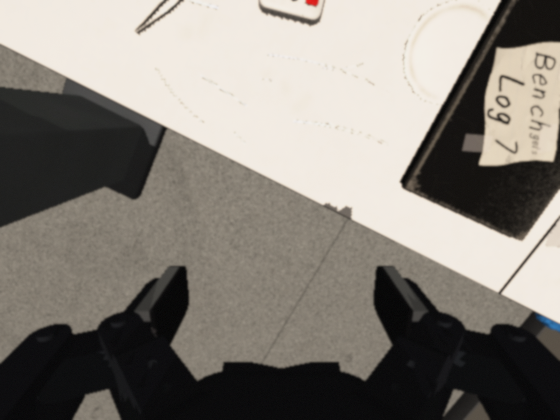

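The wrist view shows only the bench edge and the log book. From the top view, the chamber centre is near (0.513, -0.008). I'll move above it for a close wrist view.

Call:
send_rows(
  moves=[
    {"gripper":1,"offset":[-3,28.4,-25.7],"dr":[0,0,0]},
    {"gripper":0.2,"offset":[-3,28.4,-25.7],"dr":[0,0,0]},
    {"gripper":0,"offset":[-3,28.4,-25.7],"dr":[0,0,0]},
    {"gripper":0,"offset":[-3,28.4,-25.7],"dr":[0,0,0]},
    {"gripper":0,"offset":[-3,28.4,-25.7],"dr":[0,0,0]},
  ],
)

```text
clock: 0.57
eef_pos: [0.3629, -0.3988, 0.2173]
eef_rot: [0.602, 0.37, 0.603, -0.37]
ft_force: [1.2, -0.3, 0.4]
width: 0.0428
```

Call:
send_rows(
  moves=[
    {"gripper":0,"offset":[-3,28.4,-25.7],"dr":[0,0,0]},
    {"gripper":0,"offset":[-3,28.4,-25.7],"dr":[0,0,0]},
    {"gripper":0,"offset":[-3,28.4,-25.7],"dr":[0,0,0]},
    {"gripper":0,"offset":[-3,28.4,-25.7],"dr":[0,0,0]},
    {"gripper":0,"offset":[-3,28.4,-25.7],"dr":[0,0,0]},
  ],
)

```text
clock: 0.98
eef_pos: [0.4312, -0.22, 0.2325]
eef_rot: [0.603, 0.37, 0.603, -0.37]
ft_force: [0.1, 0.0, 0.7]
width: 0.0429
```

Call:
send_rows(
  moves=[
    {"gripper":0,"offset":[-3,28.4,-25.7],"dr":[0,0,0]},
    {"gripper":0,"offset":[-3,28.4,-25.7],"dr":[0,0,0]},
    {"gripper":0,"offset":[-3,28.4,-25.7],"dr":[0,0,0]},
    {"gripper":0,"offset":[-3,28.4,-25.7],"dr":[0,0,0]},
    {"gripper":0,"offset":[-3,28.4,-25.7],"dr":[0,0,0]},
  ],
)

```text
clock: 1.4
eef_pos: [0.4997, -0.0412, 0.2477]
eef_rot: [0.603, 0.37, 0.602, -0.37]
ft_force: [0.7, -0.1, 0.8]
width: 0.0429
```

Call:
send_rows(
  moves=[
    {"gripper":0,"offset":[-3,28.4,-25.7],"dr":[0,0,0]},
    {"gripper":0,"offset":[0,0,0],"dr":[0,0,0]},
    {"gripper":0,"offset":[0,0,0],"dr":[0,0,0]},
  ],
)

```text
clock: 1.65
eef_pos: [0.5135, -0.0043, 0.2505]
eef_rot: [0.604, 0.368, 0.604, -0.368]
ft_force: [-0.6, 0.2, 0.3]
width: 0.0426
```

```bash
cat > look.py <<'E'
import sys
from cell import *
from h import *
def look(name):
    s=get_state(); P=camera_params('wrist'); p,d=camera('wrist'); cv2.imwrite(f'pics/{name}.png',p[:,:,::-1])
    np.savez(name+'.npz',p=p,d=d,**{k:np.array(v) for k,v in P.items()})
    k=knobs(p,d,P)
    for n,o in k.items(): print(n,o[0].round(1),round(float(o[1]),1),o[2].round(1),round(float(o[3]),4),o[4])
    print({a:np.round(s[a],4).tolist() for a in('clock','joint_pos','eef_pos','eef_rot','ft_force','torque','width')}, P['fx'])
    return k
if __name__=='__main__': look(sys.argv[1])
E
python3 look.py w1
```

```text
red [544.3 -61.6] 44.8 [40.6 14.1] 0.0991 556
yellow [458.7 -35.2] 30.1 [40.7 13.9] 0.099 466
green [570.2  24. ] 94.5 [14.  40.2] 0.0992 569
blue [484.6  50.4] 49.6 [41.3 14.4] 0.0989 586
{'clock': 1.65, 'joint_pos': [0.5458, 0.0365, -0.5995, 1.6924, 0.0203, 1.419, -1.1515], 'eef_pos': [0.5135, -0.0043, 0.2505], 'eef_rot': [0.6037, 0.3683, 0.6038, -0.3679], 'ft_force': [-0.5795, 0.1573, 0.3458], 'torque': [-0.0603, 0.0333, 0.0086], 'width': 0.0426} 315.7367525938981
```

View pics/w1.png

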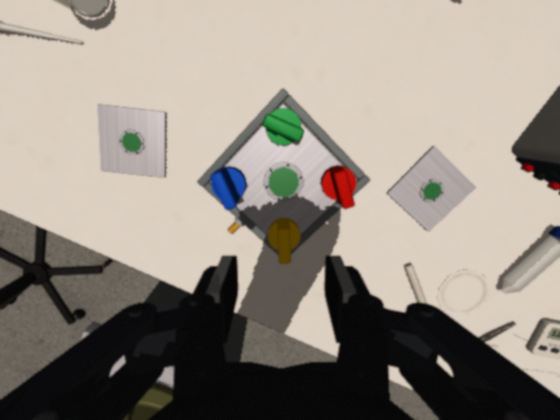

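The wrist view shows blue (228,187), green (284,127), red (340,187) and yellow (284,240). The fitted centres match the 127 mm diagonals. I'll write a planner that turns a target into tool-axis rows.

```bash
cat > plan.py <<'E'
import sys
from cell import *
import numpy as np
from scipy.spatial.transform import Rotation as R
# usage: plan.py x y z(mm) yawdeg n
def plan(x,y,z,yaw,n):
    s=get_state(); r=R.from_quat(np.roll(s['eef_rot'],-1)); p=np.array(s['eef_pos'])
    a=np.radians(yaw); zt=np.array([np.cos(a),np.sin(a),0]); xt=np.array([0,0,-1.]); T=R.from_matrix(np.stack([xt,np.cross(zt,xt),zt],1))
    dv=(r.inv()*T).as_rotvec(); d=(np.array([x,y,z])/1000-p)/n
    print('clock',s['clock'],'pos',(p*1000).round(1),'yaw',np.degrees(np.arctan2(r.as_matrix()[1,2],r.as_matrix()[0,2])).round(2),'dist',np.linalg.norm(d)*1000,'dr',(dv/n).round(4), 'q7',np.round(s['joint_pos'][6],2),'F',np.round(s['ft_force'],1),'T',np.round(s['torque'],3),'w',round(s['width'],4))
    for i in range(n):
        print((r.inv().apply(d)*1000).round(1).tolist()); r=r*R.from_rotvec(dv/n)
if __name__=='__main__': a=list(map(float,sys.argv[1:])); plan(*a[:4],int(a[4]))
E
python3 plan.py 544.3 -61.6 150 -45.2 4
```

```text
clock 1.7 pos [513.1  -6.8 250.2] yaw -62.97 dist 29.598250378197285 dr [-0.0775 -0.      0.0002] q7 -1.15 F [ 0.3 -1.6  0. ] T [-0.07   0.034  0.002] w 0.0424
[25.1, 0.7, 15.7]
[25.1, -0.5, 15.8]
[25.1, -1.7, 15.7]
[25.1, -2.9, 15.5]
```

Call:
send_rows(
  moves=[
    {"gripper":0,"offset":[25,0.7,15.7],"dr":[-0.0775,0,0]},
    {"gripper":0,"offset":[25,-0.5,15.8],"dr":[-0.0775,0,0]},
    {"gripper":0,"offset":[25,-1.7,15.7],"dr":[-0.0775,0,0]},
    {"gripper":0,"offset":[25,-2.9,15.5],"dr":[-0.0775,0,0]},
    {"gripper":0,"offset":[0,0,0],"dr":[0,0,0]},
  ],
)

```text
clock: 2.12
eef_pos: [0.5408, -0.0679, 0.1447]
eef_rot: [0.649, 0.273, 0.655, -0.275]
ft_force: [-2.2, -1.1, -1.5]
width: 0.0431
```

Call:
send_rows(
  moves=[
    {"gripper":0,"offset":[0,0,0],"dr":[0,0,0]},
    {"gripper":0,"offset":[0,0,0],"dr":[0,0,0]},
  ],
)

```text
clock: 2.28
eef_pos: [0.5444, -0.0624, 0.1514]
eef_rot: [0.652, 0.273, 0.652, -0.273]
ft_force: [0.2, 1.0, 0.2]
width: 0.0428
```

```bash
python3 plan.py 544.3 -61.6 71 -45.2 3
```

```text
clock 2.2833 pos [544.4 -62.4 151.4] yaw -45.48 dist 26.811356241284845 dr [-0.0016  0.0001 -0.0002] q7 -0.81 F [0.2 1.  0.2] T [0.027 0.029 0.028] w 0.0428
[26.8, 0.1, -0.2]
[26.8, 0.1, -0.2]
[26.8, 0.1, -0.2]
```

Call:
send_rows(
  moves=[
    {"gripper":0,"offset":[27,0.1,-0.2],"dr":[0,0,0]},
    {"gripper":0,"offset":[27,0.1,-0.2],"dr":[0,0,0]},
    {"gripper":0,"offset":[26,0.1,-0.2],"dr":[0,0,0]},
    {"gripper":0,"offset":[0,0,0],"dr":[0,0,0]},
    {"gripper":0,"offset":[0,0,0],"dr":[0,0,0]},
  ],
)

```text
clock: 2.7
eef_pos: [0.544, -0.0609, 0.0714]
eef_rot: [0.652, 0.272, 0.653, -0.272]
ft_force: [-0.7, 0.2, 0.9]
width: 0.0428
```

```bash
python3 plan.py 544.3 -61.6 71 -45.2 1; python3 look.py w2
```

```text
clock 2.7 pos [544.  -60.9  71.4] yaw -45.31 dist 0.8531658835712835 dr [-0.0019 -0.0001  0.0001] q7 -0.85 F [-0.7  0.2  0.9] T [ 0.011 -0.029  0.037] w 0.0428
[0.4, -0.3, 0.7]
red [544.6 -61.9] 45.4 [41.4 13.9] 0.0991 2182
yellow [475.7 -27.5] 97.6 [ 6.  14.4] 0.089 246
green [570.5  22.9] 94.6 [14.4 40.9] 0.099 3291
blue [485.8  49.7] 49.1 [40.8 14.4] 0.0983 3872
{'clock': 2.7, 'joint_pos': [0.5645, 0.2561, -0.5652, 1.8459, 0.1542, 1.0832, -0.8494], 'eef_pos': [0.544, -0.0609, 0.0714], 'eef_rot': [0.6525, 0.2723, 0.6526, -0.2724], 'ft_force': [-0.7302, 0.2073, 0.9343], 'torque': [0.0105, -0.0294, 0.0368], 'width': 0.0428} 315.7367525938981
```

View pics/w2.png

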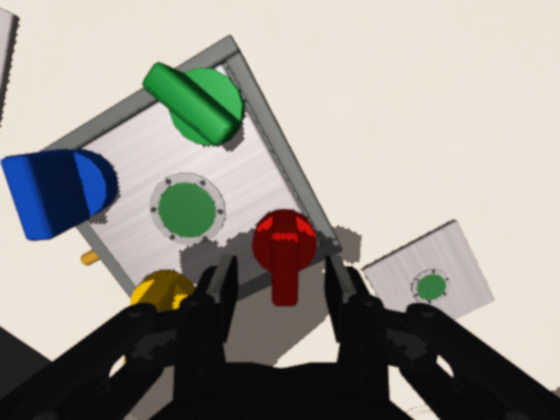

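The red bar sits centred between the fingers at about (285,275). I'll close on it.

Call:
send_rows(
  moves=[
    {"gripper":-1,"offset":[0.4,-0.3,0.7],"dr":[0,0,0]},
    {"gripper":-1,"offset":[0,0,0],"dr":[0,0,0]},
    {"gripper":-1,"offset":[0,0,0],"dr":[0,0,0]},
    {"gripper":-1,"offset":[0,0,0],"dr":[0,0,0]},
    {"gripper":-1,"offset":[0,0,0],"dr":[0,0,0]},
  ],
  newtons=60,
)

```text
clock: 3.17
eef_pos: [0.5453, -0.0623, 0.0713]
eef_rot: [0.653, 0.273, 0.652, -0.272]
ft_force: [-1.1, -0.5, 4.6]
width: -0.0001
```

```bash
cat > st.py <<'E'
from cell import *
import numpy as np
from scipy.spatial.transform import Rotation as R
s=get_state(); m=R.from_quat(np.roll(s['eef_rot'],-1)).as_matrix(); a=np.arctan2(m[1,2],m[0,2])
print('t',round(s['clock'],2),'yaw',round(a,4),round(np.degrees(a),1),'T',np.round(s['torque'],3),'F',np.round(s['ft_force'],1),'pos',np.round(np.array(s['eef_pos'])*1000,1),'w',round(s['width'],4),'q7',round(s['joint_pos'][6],2),'eff7',round(s['joint_efforts'][6],3))
E
python3 st.py
```

```text
t 3.17 yaw -0.7912 -45.3 T [0.007 0.205 0.026] F [-1.1 -0.5  4.6] pos [545.3 -62.3  71.3] w -0.0001 q7 -0.85 eff7 -0.001
```

```bash
python3 look.py w3; python3 - <<'E'
from cell import *
import cv2
p,d=camera('side'); cv2.imwrite('pics/s3.png',cv2.resize(p[120:320,180:460,::-1],None,fx=2.8,fy=2.8))
E
```

```text
red [554.9 -51.5] 135.9 [11.9 14. ] 0.0986 818
yellow [469.  -30.4] 30.4 [20.  13.7] 0.0979 991
green [570.7  23. ] 93.6 [14.4 41.1] 0.0991 3309
blue [486.   49.5] 48.9 [40.6 14.3] 0.0983 3914
{'clock': 3.1667, 'joint_pos': [0.5655, 0.2574, -0.5643, 1.8446, 0.1555, 1.0815, -0.8483], 'eef_pos': [0.5453, -0.0623, 0.0713], 'eef_rot': [0.6531, 0.2725, 0.6519, -0.2724], 'ft_force': [-1.1197, -0.5435, 4.6469], 'torque': [0.0068, 0.2052, 0.0263], 'width': -0.0001} 315.7367525938981
```

View pics/w3.png

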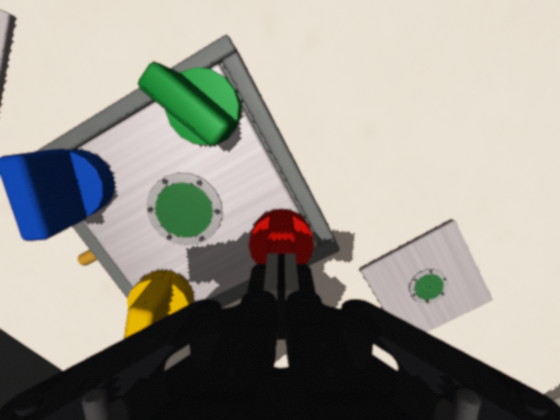

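View pics/s3.png

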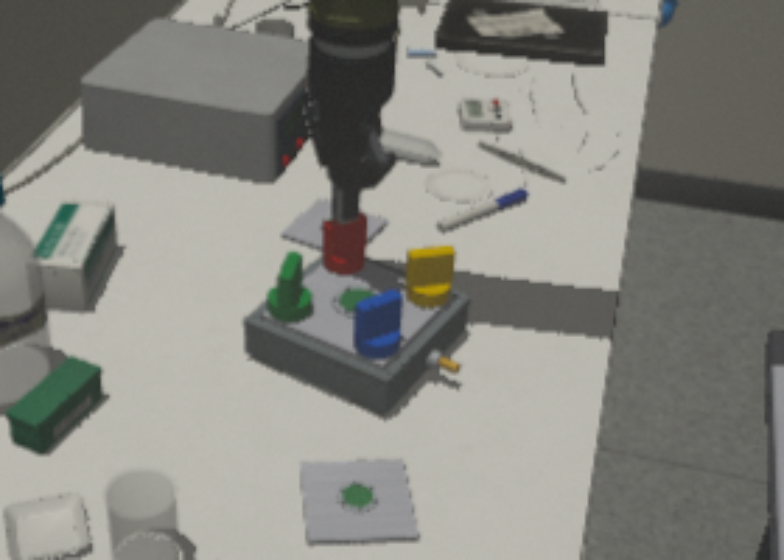

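The fingers are fully shut, yet in the side view (345,215) they appear to end on top of the red bar. I'll measure the actual fingertip height from depth.

```bash
python3 - <<'E'
from h import *
for f in('w2','w3'):
    z=np.load(f+'.npz'); P={k:z[k] for k in('fx','fy','cx','cy','extrinsics')}; W=world(z['d'],P)
    for c in ((222,230,282,340) if f=='w2' else (265,282,298)):
        print(f,c); 
        for r in range(225,330,8): print(r,z['p'][r,c],(W[r,c]*1000).round(0))
E
python3 - <<'E'
from cell import *
import sys; sys.path.insert(0,'.')
from h import *
p,d=camera('side');P=camera_params('side'); W=world(d,P)
for r in range(180,225,3): print(r,[ (W[r,c]*1000).round(0).tolist()+p[r,c].tolist() for c in(300,303,306)])
E
```

```text
w2 222
225 [151 143 142] [522. -29.  49.]
233 [217 206 205] [517. -32.  49.]
241 [215 204 203] [514. -36.  51.]
249 [86 81 81] [509. -40.  49.]
257 [66 64 62] [532. -33. 108.]
265 [67 66 63] [533. -34. 116.]
273 [62 60 58] [534. -35. 123.]
281 [45 44 42] [535. -36. 130.]
289 [12 10  9] [535. -37. 135.]
297 [12 12 11] [535. -38. 139.]
305 [13 13 13] [532. -41. 138.]
313 [12 12 13] [530. -43. 139.]
321 [14 12 12] [527. -45. 139.]
329 [13 12 11] [524. -48. 138.]
w2 230
225 [218 208 207] [526. -32.  50.]
233 [212 202 201] [521. -36.  49.]
241 [84 79 79] [517. -40.  49.]
249 [85 79 80] [513. -44.  50.]
257 [62 60 58] [534. -36. 107.]
265 [15 13 14] [536. -37. 116.]
273 [8 7 8] [536. -38. 122.]
281 [6 6 7] [533. -40. 123.]
289 [7 7 7] [531. -43. 123.]
297 [ 9  9 10] [529. -45. 124.]
305 [8 6 7] [527. -47. 126.]
313 [8 7 7] [524. -49. 127.]
321 [28 26 24] [522. -52. 128.]
329 [87 81 74] [ 434. -105.   -0.]
w2 282
225 [81  6  3] [558. -47.  87.]
233 [145  11   5] [558. -47.  99.]
241 [88  8  6] [555. -50.  99.]
249 [85  8  7] [552. -53.  99.]
257 [84  7  5] [549. -56. 100.]
265 [83  5  5] [5
[... 3063 characters left out ...]
43], [536.0, -63.0, 83.0, 83, 45, 41]]
207 [[548.0, -48.0, 80.0, 84, 45, 41], [542.0, -57.0, 76.0, 84, 46, 44], [535.0, -62.0, 74.0, 83, 46, 43]]
210 [[547.0, -48.0, 71.0, 83, 44, 43], [542.0, -58.0, 66.0, 84, 48, 43], [534.0, -58.0, 68.0, 79, 44, 41]]
213 [[546.0, -45.0, 64.0, 127, 48, 43], [538.0, -45.0, 66.0, 100, 46, 42], [530.0, -43.0, 68.0, 83, 43, 40]]
216 [[545.0, -43.0, 56.0, 90, 46, 43], [536.0, -38.0, 61.0, 88, 45, 42], [531.0, -50.0, 55.0, 83, 47, 43]]
219 [[544.0, -39.0, 50.0, 149, 149, 150], [537.0, -41.0, 50.0, 148, 148, 149], [530.0, -46.0, 48.0, 121, 121, 123]]
222 [[540.0, -25.0, 50.0, 150, 150, 151], [534.0, -30.0, 48.0, 137, 138, 139], [526.0, -30.0, 50.0, 131, 139, 134]]
```

Both cameras agree that the real fingertips are at about z = 0.100 while the TCP reads 0.071. The visible fingers therefore end about 28 mm short of the reported TCP, and they shut above the bar. I'll lift, open, and go 28 mm deeper while watching force.

Call:
send_rows(
  moves=[
    {"gripper":-1,"offset":[-8,0,0],"dr":[0,0,0]},
    {"gripper":0,"offset":[0,0,0],"dr":[0,0,0]},
    {"gripper":0,"offset":[0,0,0],"dr":[0,0,0]},
    {"gripper":0,"offset":[0,0,0],"dr":[0,0,0]},
    {"gripper":0,"offset":[0,0,0],"dr":[0,0,0]},
  ],
)

```text
clock: 3.73
eef_pos: [0.5441, -0.0622, 0.0778]
eef_rot: [0.652, 0.272, 0.653, -0.273]
ft_force: [0.7, 0.6, -0.1]
width: 0.0424
```

```bash
python3 plan.py 544.3 -61.6 44 -45.2 3
```

```text
clock 3.7333 pos [544.1 -62.2  77.8] yaw -45.32 dist 11.256282286135427 dr [-0.0007 -0.0001  0.0001] q7 -0.84 F [ 0.7  0.6 -0.1] T [-0.045 -0.013  0.003] w 0.0424
[11.3, 0.2, -0.1]
[11.3, 0.2, -0.1]
[11.3, 0.2, -0.1]
```

Call:
send_rows(
  moves=[
    {"gripper":0,"offset":[11,0.2,-0.1],"dr":[0,0,0]},
    {"gripper":0,"offset":[11,0.2,-0.1],"dr":[0,0,0]},
    {"gripper":0,"offset":[0,0,0],"dr":[0,0,0]},
  ],
)

```text
clock: 3.98
eef_pos: [0.5422, -0.0616, 0.0529]
eef_rot: [0.651, 0.272, 0.654, -0.273]
ft_force: [-1.0, -0.2, -0.0]
width: 0.0431
```

```bash
python3 st.py
```

```text
t 3.98 yaw -0.791 -45.3 T [0.074 0.075 0.023] F [-1.  -0.2 -0. ] pos [542.2 -61.6  52.9] w 0.0431 q7 -0.86 eff7 -0.073
```

Call:
send_rows(
  moves=[
    {"gripper":0,"offset":[11,0.2,-0.1],"dr":[0,0,0]},
    {"gripper":0,"offset":[0,0,0],"dr":[0,0,0]},
    {"gripper":0,"offset":[0,0,0],"dr":[0,0,0]},
  ],
)

```text
clock: 4.23
eef_pos: [0.5439, -0.0614, 0.0441]
eef_rot: [0.652, 0.272, 0.653, -0.272]
ft_force: [0.4, -1.3, 0.4]
width: 0.0428
```

```bash
python3 st.py; python3 look.py w4
```

```text
t 4.23 yaw -0.7908 -45.3 T [-0.019  0.017 -0.02 ] F [ 0.4 -1.3  0.4] pos [543.9 -61.4  44.1] w 0.0428 q7 -0.87 eff7 -0.015
red [544.6 -61.9] 45.2 [41.5 14. ] 0.099 3128
yellow [467.5 -32.1] 1.0 [14.4  2.6] 0.0994 112
green [570.7  23.1] 93.9 [14.2 41.4] 0.099 5135
blue [489.9  45.2] 47.3 [39.   4.2] 0.0898 1515
{'clock': 4.2333, 'joint_pos': [0.5556, 0.2906, -0.5582, 1.8682, 0.177, 1.0338, -0.8659], 'eef_pos': [0.5439, -0.0614, 0.0441], 'eef_rot': [0.6519, 0.2723, 0.6532, -0.2725], 'ft_force': [0.3799, -1.3202, 0.3511], 'torque': [-0.019, 0.0172, -0.0198], 'width': 0.0428} 315.7367525938981
```

View pics/w4.png

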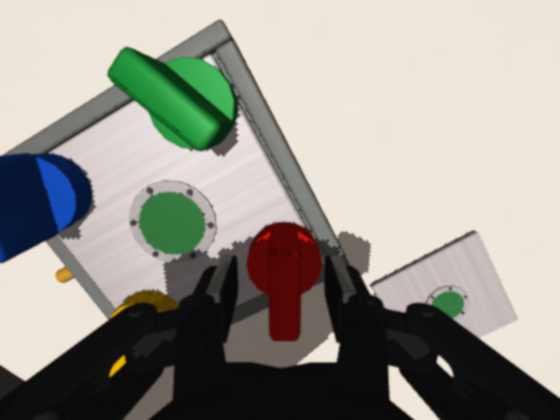

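The red bar lies between the fingers at (285,290), with the tips well below its top. I'll close again.

Call:
send_rows(
  moves=[
    {"gripper":-1,"offset":[0,-0.2,0.5],"dr":[0,0,0]},
    {"gripper":-1,"offset":[0,0,0],"dr":[0,0,0]},
    {"gripper":-1,"offset":[0,0,0],"dr":[0,0,0]},
    {"gripper":-1,"offset":[0,0,0],"dr":[0,0,0]},
    {"gripper":-1,"offset":[0,0,0],"dr":[0,0,0]},
  ],
  newtons=60,
)

```text
clock: 4.7
eef_pos: [0.5454, -0.0623, 0.0457]
eef_rot: [0.653, 0.272, 0.652, -0.273]
ft_force: [-0.8, -0.6, 3.4]
width: 0.0129
```

```bash
python3 st.py
```

```text
t 4.7 yaw -0.7912 -45.3 T [-0.068  0.097 -0.015] F [-0.8 -0.6  3.4] pos [545.4 -62.3  45.7] w 0.0129 q7 -0.87 eff7 0.029
```

It has gripped, with the width reading 12.9 mm. Now I'll turn clockwise (+tool x) in small steps.

Call:
send_rows(
  moves=[
    {"gripper":-1,"offset":[0,0,0],"dr":[0.06,0,0]},
    {"gripper":-1,"offset":[0,0,0],"dr":[0.06,0,0]},
    {"gripper":-1,"offset":[0,0,0],"dr":[0.03,0,0]},
    {"gripper":-1,"offset":[0,0,0],"dr":[0,0,0]},
    {"gripper":-1,"offset":[0,0,0],"dr":[0,0,0]},
  ],
)

```text
clock: 5.12
eef_pos: [0.5455, -0.0624, 0.0457]
eef_rot: [0.631, 0.32, 0.63, -0.32]
ft_force: [-0.5, -0.4, 3.9]
width: 0.0129
```

```bash
python3 st.py
```

```text
t 5.12 yaw -0.9402 -53.9 T [-0.156  0.066 -0.095] F [-0.5 -0.4  3.9] pos [545.5 -62.4  45.7] w 0.0129 q7 -1.01 eff7 -0.015
```

Call:
send_rows(
  moves=[
    {"gripper":-1,"offset":[0,0,0],"dr":[0.04,0,0]},
    {"gripper":-1,"offset":[0,0,0],"dr":[0.03,0,0]},
    {"gripper":-1,"offset":[0,0,0],"dr":[0.03,0,0]},
    {"gripper":-1,"offset":[0,0,0],"dr":[0,0,0]},
    {"gripper":-1,"offset":[0,0,0],"dr":[0,0,0]},
  ],
)

```text
clock: 5.53
eef_pos: [0.5455, -0.0625, 0.0457]
eef_rot: [0.614, 0.351, 0.613, -0.351]
ft_force: [0.6, -1.9, 5.3]
width: 0.0126
```

```bash
python3 st.py
```

```text
t 5.53 yaw -1.0399 -59.6 T [-0.305 -0.079 -0.058] F [ 0.6 -1.9  5.3] pos [545.5 -62.5  45.7] w 0.0126 q7 -1.1 eff7 0.006
```

Call:
send_rows(
  moves=[
    {"gripper":-1,"offset":[0,0,0],"dr":[0.04,0,0]},
    {"gripper":-1,"offset":[0,0,0],"dr":[0.03,0,0]},
    {"gripper":-1,"offset":[0,0,0],"dr":[0.03,0,0]},
    {"gripper":-1,"offset":[0,0,0],"dr":[0,0,0]},
    {"gripper":-1,"offset":[0,0,0],"dr":[0,0,0]},
  ],
)

```text
clock: 5.95
eef_pos: [0.5456, -0.0625, 0.0457]
eef_rot: [0.596, 0.382, 0.595, -0.382]
ft_force: [0.7, -1.2, 5.9]
width: 0.0133
```

```bash
python3 st.py
```

```text
t 5.95 yaw -1.14 -65.3 T [-0.309 -0.052 -0.045] F [ 0.7 -1.2  5.9] pos [545.6 -62.5  45.7] w 0.0133 q7 -1.2 eff7 0.018
```

Call:
send_rows(
  moves=[
    {"gripper":-1,"offset":[0,0,0],"dr":[0.03,0,0]},
    {"gripper":-1,"offset":[0,0,0],"dr":[0.03,0,0]},
    {"gripper":-1,"offset":[0,0,0],"dr":[0,0,0]},
    {"gripper":-1,"offset":[0,0,0],"dr":[0,0,0]},
  ],
)

```text
clock: 6.28
eef_pos: [0.5456, -0.0626, 0.0457]
eef_rot: [0.584, 0.399, 0.583, -0.399]
ft_force: [0.7, -2.0, 5.0]
width: 0.0131
```

```bash
python3 st.py
```

```text
t 6.28 yaw -1.2 -68.8 T [-0.324 -0.083 -0.058] F [ 0.7 -2.   5. ] pos [545.6 -62.6  45.7] w 0.0131 q7 -1.26 eff7 -0.002
```

Call:
send_rows(
  moves=[
    {"gripper":-1,"offset":[0,0,0],"dr":[0.04,0,0]},
    {"gripper":-1,"offset":[0,0,0],"dr":[0.03,0,0]},
    {"gripper":-1,"offset":[0,0,0],"dr":[0.03,0,0]},
    {"gripper":-1,"offset":[0,0,0],"dr":[0,0,0]},
    {"gripper":-1,"offset":[0,0,0],"dr":[0,0,0]},
  ],
)

```text
clock: 6.7
eef_pos: [0.5456, -0.0627, 0.0458]
eef_rot: [0.564, 0.428, 0.562, -0.428]
ft_force: [0.8, -2.0, 5.9]
width: 0.0131
```

```bash
python3 st.py
```

```text
t 6.7 yaw -1.2997 -74.5 T [-0.346 -0.112  0.038] F [ 0.8 -2.   5.9] pos [545.6 -62.7  45.8] w 0.0131 q7 -1.35 eff7 -0.087
```

Call:
send_rows(
  moves=[
    {"gripper":-1,"offset":[0,0,0],"dr":[0.03,0,0]},
    {"gripper":-1,"offset":[0,0,0],"dr":[0.03,0,0]},
    {"gripper":-1,"offset":[0,0,0],"dr":[0,0,0]},
    {"gripper":-1,"offset":[0,0,0],"dr":[0,0,0]},
  ],
)

```text
clock: 7.03
eef_pos: [0.5457, -0.0627, 0.0458]
eef_rot: [0.551, 0.445, 0.549, -0.444]
ft_force: [-0.3, -1.4, 5.7]
width: 0.0128
```

```bash
python3 st.py
```

```text
t 7.03 yaw -1.3596 -77.9 T [-0.391 -0.057  0.092] F [-0.3 -1.4  5.7] pos [545.7 -62.7  45.8] w 0.0128 q7 -1.41 eff7 -0.138
```

The red moment at rest is 0.09 N m. It sat at -0.055 when free, and the slope of 0.9 N m per rad puts it about 0.18 rad past contact, or about 14 N. That is light. I'll release and go to blue.

Call:
send_rows(
  moves=[
    {"gripper":0,"offset":[0,0,0],"dr":[0,0,0]},
    {"gripper":0,"offset":[0,0,0],"dr":[0,0,0]},
    {"gripper":0,"offset":[0,0,0],"dr":[0,0,0]},
    {"gripper":0,"offset":[-22,0,0],"dr":[0,0,0]},
    {"gripper":0,"offset":[-25,0,0],"dr":[0,0,0]},
  ],
)

```text
clock: 7.45
eef_pos: [0.5424, -0.0615, 0.0901]
eef_rot: [0.548, 0.444, 0.552, -0.446]
ft_force: [0.2, -0.8, 0.0]
width: 0.0426
```

```bash
python3 plan.py 485.5 49.8 92 -41 6
```

```text
clock 7.45 pos [542.4 -61.5  90.1] yaw -77.93 dist 20.829075160080922 dr [-0.1074 -0.0007  0.0007] q7 -1.39 F [ 0.2 -0.8  0. ] T [-0.042 -0.047  0.024] w 0.0426
[-0.2, -5.4, -20.1]
[-0.3, -3.2, -20.6]
[-0.3, -1.0, -20.8]
[-0.3, 1.3, -20.8]
[-0.3, 3.5, -20.5]
[-0.3, 5.7, -20.0]
```

Call:
send_rows(
  moves=[
    {"gripper":0,"offset":[-0.3,-5.4,-20.1],"dr":[-0.107,0,0]},
    {"gripper":0,"offset":[-0.3,-3.2,-20.6],"dr":[-0.107,0,0]},
    {"gripper":0,"offset":[-0.3,-1.0,-20.8],"dr":[-0.107,0,0]},
    {"gripper":0,"offset":[-0.3,1.3,-20.8],"dr":[-0.107,0,0]},
    {"gripper":0,"offset":[-0.3,3.5,-20.5],"dr":[-0.107,0,0]},
  ],
)

```text
clock: 7.87
eef_pos: [0.4966, 0.0318, 0.0931]
eef_rot: [0.648, 0.282, 0.649, -0.282]
ft_force: [0.3, 0.2, -0.1]
width: 0.0427
```

Call:
send_rows(
  moves=[
    {"gripper":0,"offset":[-0.3,5.7,-20.0],"dr":[-0.107,0,0]},
    {"gripper":0,"offset":[0,0,0],"dr":[0,0,0]},
    {"gripper":0,"offset":[0,0,0],"dr":[0,0,0]},
    {"gripper":0,"offset":[0,0,0],"dr":[0,0,0]},
  ],
)

```text
clock: 8.2
eef_pos: [0.4883, 0.0488, 0.0937]
eef_rot: [0.662, 0.249, 0.662, -0.249]
ft_force: [-0.8, 0.2, 0.4]
width: 0.0427
```

```bash
python3 look.py w5;  python3 plan.py 485.5 49.8 45 -41 2
```

```text
red [550.8 -59.8] 13.1 [27.6 15. ] 0.0978 1501
yellow [461.6 -28.3] 30.2 [26.7  5.6] 0.0947 371
green [570.6  24.4] 94.7 [14.5 41.8] 0.0991 2012
blue [484.6  50.6] 48.8 [41.9 13.8] 0.0991 1713
{'clock': 8.2, 'joint_pos': [0.4535, 0.1085, -0.6348, 1.9524, 0.0725, 1.1032, -0.9314], 'eef_pos': [0.4883, 0.0488, 0.0937], 'eef_rot': [0.6617, 0.2489, 0.6618, -0.2493], 'ft_force': [-0.8263, 0.2146, 0.4496], 'torque': [0.0056, 0.0023, 0.0374], 'width': 0.0427} 315.7367525938981
clock 8.25 pos [488.4  48.4  93.7] yaw -41.3 dist 24.37939159085695 dr [-0.0026 -0.      0.0002] q7 -0.93 F [-0.3  1.   0.2] T [-0.001 -0.     0.011] w 0.0429
[24.3, -0.4, -1.5]
[24.3, -0.4, -1.5]
```

View pics/w5.png

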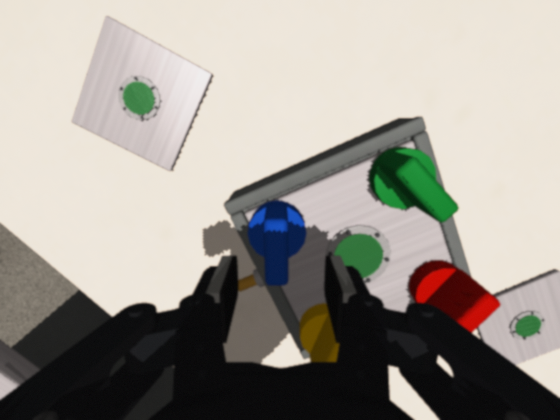

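Blue lies at (484.6, 50.6) with its bar at 48.8°. I'll descend onto it.

Call:
send_rows(
  moves=[
    {"gripper":0,"offset":[0,-0.7,-3.6],"dr":[0,0,0]},
    {"gripper":0,"offset":[24,0,0],"dr":[0,0,0]},
    {"gripper":0,"offset":[24.5,0,0],"dr":[0,0,0]},
    {"gripper":0,"offset":[0,0,0],"dr":[0,0,0]},
    {"gripper":0,"offset":[0,0,0],"dr":[0,0,0]},
  ],
)

```text
clock: 8.67
eef_pos: [0.4839, 0.0508, 0.0445]
eef_rot: [0.661, 0.249, 0.663, -0.249]
ft_force: [1.1, 1.6, -0.1]
width: 0.0428
```

```bash
python3 st.py
```

```text
t 8.67 yaw -0.7199 -41.2 T [ 0.024 -0.009  0.018] F [ 1.1  1.6 -0.1] pos [483.9  50.8  44.5] w 0.0428 q7 -0.97 eff7 -0.043
```

Call:
send_rows(
  moves=[
    {"gripper":-1,"offset":[0,0,0],"dr":[0,0,0]},
    {"gripper":-1,"offset":[0,0,0],"dr":[0,0,0]},
    {"gripper":-1,"offset":[0,0,0],"dr":[0,0,0]},
    {"gripper":-1,"offset":[0,0,0],"dr":[0,0,0]},
    {"gripper":-1,"offset":[0,0,0],"dr":[0,0,0]},
  ],
)

```text
clock: 9.08
eef_pos: [0.4866, 0.051, 0.047]
eef_rot: [0.663, 0.249, 0.661, -0.249]
ft_force: [-0.3, -0.0, 7.4]
width: 0.0126
```

```bash
python3 st.py
```

```text
t 9.08 yaw -0.7194 -41.2 T [-0.154  0.203 -0.049] F [-0.3 -0.   7.4] pos [486.6  51.   47. ] w 0.0126 q7 -0.97 eff7 0.043
```

Call:
send_rows(
  moves=[
    {"gripper":-1,"offset":[0,0,0],"dr":[0.07,0,0]},
    {"gripper":-1,"offset":[0,0,0],"dr":[0.07,0,0]},
    {"gripper":-1,"offset":[0,0,0],"dr":[0.03,0,0]},
    {"gripper":-1,"offset":[0,0,0],"dr":[0.03,0,0]},
    {"gripper":-1,"offset":[0,0,0],"dr":[0,0,0]},
  ],
)

```text
clock: 9.5
eef_pos: [0.4868, 0.0507, 0.047]
eef_rot: [0.635, 0.314, 0.632, -0.314]
ft_force: [-0.6, -1.3, 6.2]
width: 0.0126
```

Call:
send_rows(
  moves=[
    {"gripper":-1,"offset":[0,0,0],"dr":[0,0,0]},
  ],
)

```text
clock: 9.58
eef_pos: [0.4868, 0.0508, 0.047]
eef_rot: [0.635, 0.314, 0.632, -0.314]
ft_force: [0.3, -2.0, 5.9]
width: 0.0126
```

```bash
python3 st.py
```

```text
t 9.58 yaw -0.9195 -52.7 T [-0.232 -0.07  -0.024] F [ 0.3 -2.   5.9] pos [486.8  50.8  47. ] w 0.0126 q7 -1.17 eff7 0.008
```

Call:
send_rows(
  moves=[
    {"gripper":-1,"offset":[0,0,0],"dr":[0.04,0,0]},
    {"gripper":-1,"offset":[0,0,0],"dr":[0.03,0,0]},
    {"gripper":-1,"offset":[0,0,0],"dr":[0.03,0,0]},
    {"gripper":-1,"offset":[0,0,0],"dr":[0,0,0]},
    {"gripper":-1,"offset":[0,0,0],"dr":[0,0,0]},
  ],
)

```text
clock: 10.0
eef_pos: [0.4869, 0.0506, 0.047]
eef_rot: [0.618, 0.345, 0.616, -0.345]
ft_force: [-0.1, -0.6, 5.0]
width: 0.0124
```

```bash
python3 st.py
```

```text
t 10.0 yaw -1.0196 -58.4 T [-0.309 -0.068 -0.045] F [-0.1 -0.6  5. ] pos [486.9  50.6  47. ] w 0.0124 q7 -1.27 eff7 0.014
```

Blue is still free after 0.30 rad.

Call:
send_rows(
  moves=[
    {"gripper":-1,"offset":[0,0,0],"dr":[0.04,0,0]},
    {"gripper":-1,"offset":[0,0,0],"dr":[0.03,0,0]},
    {"gripper":-1,"offset":[0,0,0],"dr":[0.03,0,0]},
    {"gripper":-1,"offset":[0,0,0],"dr":[0,0,0]},
    {"gripper":-1,"offset":[0,0,0],"dr":[0,0,0]},
  ],
)

```text
clock: 10.42
eef_pos: [0.487, 0.0505, 0.047]
eef_rot: [0.601, 0.376, 0.598, -0.375]
ft_force: [1.1, -2.6, 5.3]
width: 0.0131
```

```bash
python3 st.py
```

```text
t 10.42 yaw -1.1196 -64.1 T [-0.345 -0.116 -0.002] F [ 1.1 -2.6  5.3] pos [487.   50.5  47. ] w 0.0131 q7 -1.37 eff7 -0.018
```

Call:
send_rows(
  moves=[
    {"gripper":-1,"offset":[0,0,0],"dr":[0.03,0,0]},
    {"gripper":-1,"offset":[0,0,0],"dr":[0.03,0,0]},
    {"gripper":-1,"offset":[0,0,0],"dr":[0,0,0]},
    {"gripper":-1,"offset":[0,0,0],"dr":[0,0,0]},
  ],
)

```text
clock: 10.75
eef_pos: [0.487, 0.0504, 0.047]
eef_rot: [0.589, 0.394, 0.586, -0.393]
ft_force: [1.2, -2.9, 4.8]
width: 0.0128
```

```bash
python3 st.py
```

```text
t 10.75 yaw -1.1794 -67.6 T [-0.422 -0.128 -0.026] F [ 1.2 -2.9  4.8] pos [487.   50.4  47. ] w 0.0128 q7 -1.42 eff7 -0.07
```

Call:
send_rows(
  moves=[
    {"gripper":-1,"offset":[0,0,0],"dr":[0.03,0,0]},
    {"gripper":-1,"offset":[0,0,0],"dr":[0.03,0,0]},
    {"gripper":-1,"offset":[0,0,0],"dr":[0,0,0]},
    {"gripper":-1,"offset":[0,0,0],"dr":[0,0,0]},
    {"gripper":-1,"offset":[0,0,0],"dr":[0,0,0]},
  ],
)

```text
clock: 11.17
eef_pos: [0.4871, 0.0502, 0.0471]
eef_rot: [0.577, 0.411, 0.574, -0.41]
ft_force: [1.5, -2.6, 6.6]
width: 0.0125
```

```bash
python3 st.py
```

```text
t 11.17 yaw -1.2392 -71.0 T [-0.465 -0.098  0.108] F [ 1.5 -2.6  6.6] pos [487.1  50.2  47.1] w 0.0125 q7 -1.48 eff7 -0.094
```

Call:
send_rows(
  moves=[
    {"gripper":-1,"offset":[0,0,0],"dr":[0.02,0,0]},
    {"gripper":-1,"offset":[0,0,0],"dr":[0.01,0,0]},
    {"gripper":-1,"offset":[0,0,0],"dr":[0,0,0]},
    {"gripper":-1,"offset":[0,0,0],"dr":[0,0,0]},
    {"gripper":-1,"offset":[0,0,0],"dr":[0,0,0]},
  ],
)

```text
clock: 11.58
eef_pos: [0.4871, 0.0502, 0.0471]
eef_rot: [0.571, 0.42, 0.568, -0.419]
ft_force: [0.7, -2.2, 4.7]
width: 0.0133
```

```bash
python3 st.py
```

```text
t 11.58 yaw -1.269 -72.7 T [-0.457 -0.096  0.138] F [ 0.7 -2.2  4.7] pos [487.1  50.2  47.1] w 0.0133 q7 -1.51 eff7 -0.156
```

Call:
send_rows(
  moves=[
    {"gripper":-1,"offset":[0,0,0],"dr":[0,0,0]},
  ],
)

```text
clock: 11.67
eef_pos: [0.4871, 0.0502, 0.0471]
eef_rot: [0.571, 0.42, 0.568, -0.419]
ft_force: [0.9, -2.2, 6.6]
width: 0.013
```

```bash
python3 st.py
```

```text
t 11.67 yaw -1.2691 -72.7 T [-0.462 -0.117  0.187] F [ 0.9 -2.2  6.6] pos [487.1  50.2  47.1] w 0.013 q7 -1.51 eff7 -0.156
```

Call:
send_rows(
  moves=[
    {"gripper":-1,"offset":[0,0,0],"dr":[0,0,0]},
  ],
)

```text
clock: 11.75
eef_pos: [0.4871, 0.0502, 0.0471]
eef_rot: [0.571, 0.42, 0.568, -0.419]
ft_force: [1.4, -2.7, 5.5]
width: 0.0133
```

```bash
python3 st.py
```

```text
t 11.75 yaw -1.269 -72.7 T [-0.49  -0.133  0.149] F [ 1.4 -2.7  5.5] pos [487.1  50.2  47.1] w 0.0133 q7 -1.51 eff7 -0.156
```

Blue at rest shows a moment of about 0.15 N m and a joint-7 effort of -0.156, so it bears lightly at around 15 to 20 N. I'll release and go to yellow.

Call:
send_rows(
  moves=[
    {"gripper":0,"offset":[0,0,0],"dr":[0,0,0]},
    {"gripper":0,"offset":[0,0,0],"dr":[0,0,0]},
    {"gripper":0,"offset":[0,0,0],"dr":[0,0,0]},
    {"gripper":0,"offset":[-22,0,0],"dr":[0,0,0]},
    {"gripper":0,"offset":[-25,0,0],"dr":[0,0,0]},
  ],
)

```text
clock: 12.17
eef_pos: [0.4829, 0.0514, 0.091]
eef_rot: [0.568, 0.418, 0.571, -0.42]
ft_force: [-0.4, -0.3, 0.4]
width: 0.0432
```

```bash
python3 plan.py 459.5 -35.4 93 -59.9 4
```

```text
clock 12.1667 pos [482.9  51.4  91. ] yaw -72.68 dist 22.468583439742236 dr [-0.0558 -0.0007  0.0011] q7 -1.48 F [-0.4 -0.3  0.4] T [-0.03  -0.007  0.022] w 0.0432
[-0.5, -12.0, 19.0]
[-0.5, -13.1, 18.3]
[-0.5, -14.1, 17.5]
[-0.5, -15.0, 16.7]
```

Call:
send_rows(
  moves=[
    {"gripper":0,"offset":[-0.3,-12,19],"dr":[-0.056,0,0]},
    {"gripper":0,"offset":[-0.3,-13.1,18.3],"dr":[-0.056,0,0]},
    {"gripper":0,"offset":[-0.3,-14.1,17.5],"dr":[-0.056,0,0]},
    {"gripper":0,"offset":[-0.3,-15,16.7],"dr":[-0.056,0,0]},
    {"gripper":0,"offset":[0,0,0],"dr":[0,0,0]},
  ],
)

```text
clock: 12.58
eef_pos: [0.4602, -0.0403, 0.0932]
eef_rot: [0.612, 0.353, 0.612, -0.355]
ft_force: [0.9, -0.2, -0.7]
width: 0.0425
```

Call:
send_rows(
  moves=[
    {"gripper":0,"offset":[0,0,0],"dr":[0,0,0]},
    {"gripper":0,"offset":[0,0,0],"dr":[0,0,0]},
  ],
)

```text
clock: 12.75
eef_pos: [0.4618, -0.0348, 0.0935]
eef_rot: [0.613, 0.353, 0.613, -0.353]
ft_force: [0.7, 0.2, 0.5]
width: 0.0425
```

```bash
python3 look.py w6;  python3 plan.py 459.5 -35.4 45 -59.9 2
```

```text
red [543.9 -61.6] 13.1 [41.3 14. ] 0.0989 2650
yellow [458.4 -35.5] 30.0 [41.6 14. ] 0.099 1720
green [570.5  21.6] 95.0 [14.  37.4] 0.0991 1724
blue [485.1  50.4] 18.2 [40.6 15. ] 0.0989 2570
{'clock': 12.75, 'joint_pos': [0.5267, 0.0334, -0.5125, 2.0166, 0.0178, 1.0959, -1.0389], 'eef_pos': [0.4618, -0.0348, 0.0935], 'eef_rot': [0.6126, 0.3531, 0.6128, -0.3528], 'ft_force': [0.6527, 0.1584, 0.4531], 'torque': [-0.0056, -0.0056, 0.0314], 'width': 0.0425} 315.7367525938981
clock 12.8 pos [461.9 -34.5  93.5] yaw -59.82 dist 24.309288470644102 dr [ 0.0007 -0.0002 -0.0001] q7 -1.04 F [-0.8  0.   0.5] T [ 0.025  0.004 -0.007] w 0.0426
[24.3, -1.3, -0.2]
[24.3, -1.3, -0.2]
```

View pics/w6.png

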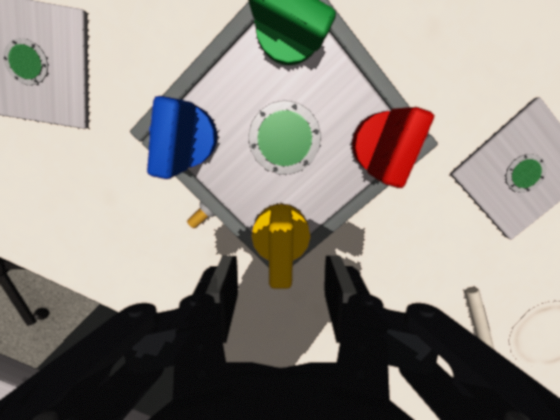

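The wrist view shows yellow under the fingers (280,250). Red now stands at 13° and blue at 18°, as turned. I'll descend on yellow.

Call:
send_rows(
  moves=[
    {"gripper":0,"offset":[0,-2.8,-0.4],"dr":[0,0,0]},
    {"gripper":0,"offset":[24,0,0],"dr":[0,0,0]},
    {"gripper":0,"offset":[24,0,0],"dr":[0,0,0]},
    {"gripper":0,"offset":[0,0,0],"dr":[0,0,0]},
    {"gripper":0,"offset":[0,0,0],"dr":[0,0,0]},
  ],
)

```text
clock: 13.22
eef_pos: [0.458, -0.0358, 0.0449]
eef_rot: [0.612, 0.352, 0.614, -0.353]
ft_force: [-0.3, 1.0, 0.2]
width: 0.0423
```

```bash
python3 st.py
```

```text
t 13.22 yaw -1.0437 -59.8 T [ 0.046  0.009 -0.005] F [-0.3  1.   0.2] pos [458.  -35.8  44.9] w 0.0423 q7 -1.07 eff7 -0.035
```

Call:
send_rows(
  moves=[
    {"gripper":-1,"offset":[0,0,0],"dr":[0,0,0]},
    {"gripper":-1,"offset":[0,0,0],"dr":[0,0,0]},
    {"gripper":-1,"offset":[0,0,0],"dr":[0,0,0]},
    {"gripper":-1,"offset":[0,0,0],"dr":[0,0,0]},
    {"gripper":-1,"offset":[0,0,0],"dr":[0,0,0]},
  ],
)

```text
clock: 13.63
eef_pos: [0.46, -0.0359, 0.0472]
eef_rot: [0.613, 0.353, 0.612, -0.352]
ft_force: [-3.1, 2.5, 6.0]
width: 0.0128
```

```bash
python3 st.py
```

```text
t 13.63 yaw -1.0447 -59.9 T [ 0.512  0.564 -0.046] F [-3.1  2.5  6. ] pos [460.  -35.9  47.2] w 0.0128 q7 -1.07 eff7 0.042
```

Call:
send_rows(
  moves=[
    {"gripper":-1,"offset":[0,0,0],"dr":[0.07,0,0]},
    {"gripper":-1,"offset":[0,0,0],"dr":[0.07,0,0]},
    {"gripper":-1,"offset":[0,0,0],"dr":[0.03,0,0]},
    {"gripper":-1,"offset":[0,0,0],"dr":[0.03,0,0]},
    {"gripper":-1,"offset":[0,0,0],"dr":[0,0,0]},
  ],
)

```text
clock: 14.05
eef_pos: [0.4601, -0.0361, 0.0473]
eef_rot: [0.575, 0.413, 0.574, -0.412]
ft_force: [-2.8, 2.4, 5.9]
width: 0.0132
```

Call:
send_rows(
  moves=[
    {"gripper":-1,"offset":[0,0,0],"dr":[0,0,0]},
  ],
)

```text
clock: 14.13
eef_pos: [0.46, -0.0361, 0.0473]
eef_rot: [0.575, 0.413, 0.574, -0.412]
ft_force: [-2.8, 1.0, 6.4]
width: 0.0125
```

```bash
python3 st.py
```

```text
t 14.13 yaw -1.2447 -71.3 T [ 0.38   0.46  -0.008] F [-2.8  1.   6.4] pos [460.  -36.1  47.3] w 0.0125 q7 -1.27 eff7 0.007
```

Call:
send_rows(
  moves=[
    {"gripper":-1,"offset":[0,0,0],"dr":[0.04,0,0]},
    {"gripper":-1,"offset":[0,0,0],"dr":[0.03,0,0]},
    {"gripper":-1,"offset":[0,0,0],"dr":[0.03,0,0]},
    {"gripper":-1,"offset":[0,0,0],"dr":[0,0,0]},
    {"gripper":-1,"offset":[0,0,0],"dr":[0,0,0]},
  ],
)

```text
clock: 14.55
eef_pos: [0.46, -0.0363, 0.0473]
eef_rot: [0.554, 0.441, 0.553, -0.44]
ft_force: [-1.7, 2.1, 6.7]
width: 0.013
```

```bash
python3 st.py
```

```text
t 14.55 yaw -1.3445 -77.0 T [0.333 0.533 0.051] F [-1.7  2.1  6.7] pos [460.  -36.3  47.3] w 0.013 q7 -1.36 eff7 -0.075
```

Call:
send_rows(
  moves=[
    {"gripper":-1,"offset":[0,0,0],"dr":[0.03,0,0]},
    {"gripper":-1,"offset":[0,0,0],"dr":[0.03,0,0]},
    {"gripper":-1,"offset":[0,0,0],"dr":[0,0,0]},
    {"gripper":-1,"offset":[0,0,0],"dr":[0,0,0]},
    {"gripper":-1,"offset":[0,0,0],"dr":[0,0,0]},
  ],
)

```text
clock: 14.97
eef_pos: [0.4601, -0.0363, 0.0473]
eef_rot: [0.54, 0.457, 0.539, -0.456]
ft_force: [-2.3, 2.2, 5.7]
width: 0.0129
```

```bash
python3 st.py
```

```text
t 14.97 yaw -1.4043 -80.5 T [0.236 0.484 0.109] F [-2.3  2.2  5.7] pos [460.1 -36.3  47.3] w 0.0129 q7 -1.42 eff7 -0.099
```

Call:
send_rows(
  moves=[
    {"gripper":-1,"offset":[0,0,0],"dr":[0.02,0,0]},
    {"gripper":-1,"offset":[0,0,0],"dr":[0,0,0]},
    {"gripper":-1,"offset":[0,0,0],"dr":[0,0,0]},
    {"gripper":-1,"offset":[0,0,0],"dr":[0,0,0]},
  ],
)

```text
clock: 15.3
eef_pos: [0.4601, -0.0364, 0.0474]
eef_rot: [0.536, 0.462, 0.535, -0.462]
ft_force: [-1.9, 1.9, 5.9]
width: 0.0124
```

```bash
python3 st.py
```

```text
t 15.3 yaw -1.4242 -81.6 T [0.282 0.556 0.094] F [-1.9  1.9  5.9] pos [460.1 -36.4  47.4] w 0.0124 q7 -1.44 eff7 -0.14
```

Yellow at rest reads 0.1 N m (effort -0.14), which is light. Next is green.

Call:
send_rows(
  moves=[
    {"gripper":0,"offset":[0,0,0],"dr":[0,0,0]},
    {"gripper":0,"offset":[0,0,0],"dr":[0,0,0]},
    {"gripper":0,"offset":[0,0,0],"dr":[0,0,0]},
    {"gripper":0,"offset":[-22,0,0],"dr":[0,0,0]},
    {"gripper":0,"offset":[-25,0,0],"dr":[0,0,0]},
  ],
)

```text
clock: 15.72
eef_pos: [0.4574, -0.0366, 0.0916]
eef_rot: [0.534, 0.462, 0.536, -0.463]
ft_force: [0.0, -0.1, 0.8]
width: 0.0426
```

```bash
python3 plan.py 571.3 23.2 93 4.7 13
```

```text
clock 15.7167 pos [457.4 -36.6  91.6] yaw -81.65 dist 9.89972968408988 dr [-0.1159 -0.0003  0.0002] q7 -1.41 F [ 0.  -0.1  0.8] T [ 0.    -0.051 -0.03 ] w 0.0426
[-0.1, 9.3, -3.3]
[-0.1, 9.7, -2.2]
[-0.1, 9.8, -1.0]
[-0.1, 9.9, 0.1]
[-0.1, 9.8, 1.2]
[-0.1, 9.6, 2.4]
[-0.1, 9.3, 3.5]
[-0.1, 8.8, 4.5]
[-0.1, 8.2, 5.5]
[-0.1, 7.5, 6.4]
[-0.1, 6.7, 7.2]
[-0.1, 5.9, 8.0]
[-0.1, 4.9, 8.6]
```

Call:
send_rows(
  moves=[
    {"gripper":0,"offset":[-0.1,9.3,-3.3],"dr":[-0.116,0,0]},
    {"gripper":0,"offset":[-0.1,9.7,-2.2],"dr":[-0.116,0,0]},
    {"gripper":0,"offset":[-0.1,9.8,-1],"dr":[-0.116,0,0]},
    {"gripper":0,"offset":[-0.1,9.9,0.1],"dr":[-0.116,0,0]},
    {"gripper":0,"offset":[-0.1,9.8,1.2],"dr":[-0.116,0,0]},
  ],
)

```text
clock: 16.13
eef_pos: [0.5034, -0.0137, 0.0932]
eef_rot: [0.646, 0.288, 0.646, -0.288]
ft_force: [-0.6, 0.1, -1.0]
width: 0.0427
```

Call:
send_rows(
  moves=[
    {"gripper":0,"offset":[-0.1,9.6,2.4],"dr":[-0.116,0,0]},
    {"gripper":0,"offset":[-0.1,9.3,3.5],"dr":[-0.116,0,0]},
    {"gripper":0,"offset":[-0.1,8.8,4.5],"dr":[-0.116,0,0]},
    {"gripper":0,"offset":[-0.1,8.2,5.5],"dr":[-0.116,0,0]},
    {"gripper":0,"offset":[-0.1,7.5,6.4],"dr":[-0.116,0,0]},
  ],
)

```text
clock: 16.55
eef_pos: [0.5472, 0.0093, 0.0935]
eef_rot: [0.701, 0.092, 0.701, -0.092]
ft_force: [0.4, 0.6, 0.2]
width: 0.0429
```

Call:
send_rows(
  moves=[
    {"gripper":0,"offset":[-0.1,6.7,7.2],"dr":[-0.116,0,0]},
    {"gripper":0,"offset":[-0.1,5.9,8],"dr":[-0.116,0,0]},
    {"gripper":0,"offset":[-0.1,4.9,8.6],"dr":[-0.116,0,0]},
    {"gripper":0,"offset":[0,0,0],"dr":[0,0,0]},
    {"gripper":0,"offset":[0,0,0],"dr":[0,0,0]},
  ],
)

```text
clock: 16.97
eef_pos: [0.5728, 0.0232, 0.0936]
eef_rot: [0.706, -0.028, 0.707, 0.028]
ft_force: [-0.6, -0.2, -0.0]
width: 0.0426
```

```bash
python3 look.py w7;  python3 plan.py 571.3 23.2 46 4.7 2
```

```text
red [552.7 -54.1] 175.0 [ 7.8 24.7] 0.092 536
yellow [458.5 -34.6] 9.9 [41.  13.1] 0.098 1447
green [570.6  24.2] 94.6 [13.9 41.2] 0.0991 1665
blue [485.7  50.2] 18.3 [41.4 14.3] 0.099 2106
{'clock': 16.9667, 'joint_pos': [0.4684, 0.3026, -0.6466, 1.7597, 0.1978, 1.1458, -0.1584], 'eef_pos': [0.5728, 0.0232, 0.0936], 'eef_rot': [0.7063, -0.0281, 0.7068, 0.0285], 'ft_force': [-0.5639, -0.2491, -0.03], 'torque': [-0.0168, 0.0125, -0.0147], 'width': 0.0426} 315.7367525938981
clock 17.0167 pos [572.5  22.8  93.6] yaw 4.57 dist 23.789463503658315 dr [-0.0012 -0.0005  0.    ] q7 -0.16 F [-0.6  0.7 -0.4] T [ 0.03   0.018 -0.022] w 0.0429
[23.8, 0.2, -0.5]
[23.8, 0.2, -0.6]
```

View pics/w7.png

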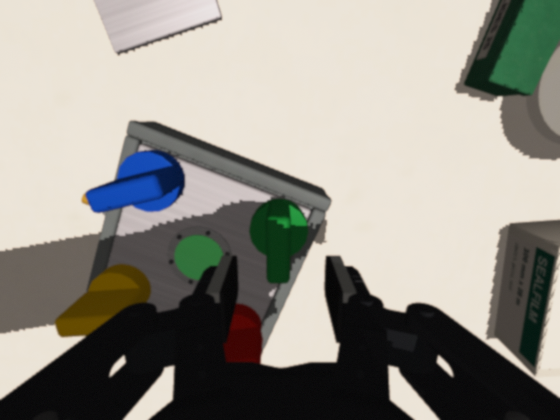

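Green is between the fingers at (278,255), at (570.6, 24.2) with its bar at 94.6°. I'll descend and grip.

Call:
send_rows(
  moves=[
    {"gripper":0,"offset":[0,0.8,-1.3],"dr":[0,0,0]},
    {"gripper":0,"offset":[24,0,0],"dr":[0,0,0]},
    {"gripper":0,"offset":[24,0,0],"dr":[0,0,0]},
    {"gripper":0,"offset":[0,0,0],"dr":[0,0,0]},
    {"gripper":0,"offset":[0,0,0],"dr":[0,0,0]},
  ],
)

```text
clock: 17.43
eef_pos: [0.57, 0.0234, 0.0451]
eef_rot: [0.705, -0.029, 0.708, 0.029]
ft_force: [0.2, 0.1, 0.8]
width: 0.0423
```

```bash
python3 st.py
```

```text
t 17.43 yaw 0.0818 4.7 T [ 0.005 -0.028  0.061] F [0.2 0.1 0.8] pos [570.   23.4  45.1] w 0.0423 q7 -0.19 eff7 -0.038
```

Call:
send_rows(
  moves=[
    {"gripper":-1,"offset":[0,0,0],"dr":[0,0,0]},
    {"gripper":-1,"offset":[0,0,0],"dr":[0,0,0]},
    {"gripper":-1,"offset":[0,0,0],"dr":[0,0,0]},
    {"gripper":-1,"offset":[0,0,0],"dr":[0,0,0]},
    {"gripper":-1,"offset":[0,0,0],"dr":[0,0,0]},
  ],
)

```text
clock: 17.85
eef_pos: [0.5714, 0.0237, 0.0478]
eef_rot: [0.706, -0.03, 0.707, 0.029]
ft_force: [-4.4, -0.5, 6.4]
width: 0.0128
```

```bash
python3 st.py
```

```text
t 17.85 yaw 0.0825 4.7 T [-0.044  0.968 -0.014] F [-4.4 -0.5  6.4] pos [571.4  23.7  47.8] w 0.0128 q7 -0.19 eff7 0.038
```

Call:
send_rows(
  moves=[
    {"gripper":-1,"offset":[0,0,0],"dr":[0.07,0,0]},
    {"gripper":-1,"offset":[0,0,0],"dr":[0.07,0,0]},
    {"gripper":-1,"offset":[0,0,0],"dr":[0.03,0,0]},
    {"gripper":-1,"offset":[0,0,0],"dr":[0.03,0,0]},
    {"gripper":-1,"offset":[0,0,0],"dr":[0,0,0]},
  ],
)

```text
clock: 18.27
eef_pos: [0.5715, 0.0237, 0.0478]
eef_rot: [0.706, 0.041, 0.706, -0.042]
ft_force: [-3.7, -0.6, 6.3]
width: 0.0129
```

Call:
send_rows(
  moves=[
    {"gripper":-1,"offset":[0,0,0],"dr":[0,0,0]},
  ],
)

```text
clock: 18.35
eef_pos: [0.5715, 0.0237, 0.0478]
eef_rot: [0.706, 0.041, 0.706, -0.042]
ft_force: [-4.0, -0.7, 6.0]
width: 0.0126
```

```bash
python3 st.py
```

```text
t 18.35 yaw -0.1175 -6.7 T [-0.121  0.945 -0.   ] F [-4.  -0.7  6. ] pos [571.5  23.7  47.8] w 0.0126 q7 -0.38 eff7 0.014
```

Call:
send_rows(
  moves=[
    {"gripper":-1,"offset":[0,0,0],"dr":[0.04,0,0]},
    {"gripper":-1,"offset":[0,0,0],"dr":[0.03,0,0]},
    {"gripper":-1,"offset":[0,0,0],"dr":[0.03,0,0]},
    {"gripper":-1,"offset":[0,0,0],"dr":[0,0,0]},
    {"gripper":-1,"offset":[0,0,0],"dr":[0,0,0]},
  ],
)

```text
clock: 18.77
eef_pos: [0.5715, 0.0236, 0.0478]
eef_rot: [0.703, 0.076, 0.703, -0.077]
ft_force: [-5.0, -0.6, 6.7]
width: 0.0131
```

```bash
python3 st.py
```

```text
t 18.77 yaw -0.2175 -12.5 T [-0.163  0.87  -0.045] F [-5.  -0.6  6.7] pos [571.5  23.6  47.8] w 0.0131 q7 -0.47 eff7 0.014
```

Call:
send_rows(
  moves=[
    {"gripper":-1,"offset":[0,0,0],"dr":[0.03,0,0]},
    {"gripper":-1,"offset":[0,0,0],"dr":[0.03,0,0]},
    {"gripper":-1,"offset":[0,0,0],"dr":[0,0,0]},
    {"gripper":-1,"offset":[0,0,0],"dr":[0,0,0]},
  ],
)

```text
clock: 19.1
eef_pos: [0.5716, 0.0237, 0.0478]
eef_rot: [0.7, 0.097, 0.7, -0.098]
ft_force: [-4.0, -0.2, 5.4]
width: 0.0131
```

```bash
python3 st.py
```

```text
t 19.1 yaw -0.2775 -15.9 T [-0.156  0.891 -0.079] F [-4.  -0.2  5.4] pos [571.6  23.7  47.8] w 0.0131 q7 -0.53 eff7 0.014
```

Call:
send_rows(
  moves=[
    {"gripper":-1,"offset":[0,0,0],"dr":[0.04,0,0]},
    {"gripper":-1,"offset":[0,0,0],"dr":[0.03,0,0]},
    {"gripper":-1,"offset":[0,0,0],"dr":[0.03,0,0]},
    {"gripper":-1,"offset":[0,0,0],"dr":[0,0,0]},
    {"gripper":-1,"offset":[0,0,0],"dr":[0,0,0]},
  ],
)

```text
clock: 19.52
eef_pos: [0.5716, 0.0236, 0.0478]
eef_rot: [0.695, 0.132, 0.694, -0.133]
ft_force: [-4.5, -0.6, 6.2]
width: 0.0128
```

```bash
python3 st.py
```

```text
t 19.52 yaw -0.3776 -21.6 T [-0.193  0.833 -0.001] F [-4.5 -0.6  6.2] pos [571.6  23.6  47.8] w 0.0128 q7 -0.62 eff7 0.013
```

Call:
send_rows(
  moves=[
    {"gripper":-1,"offset":[0,0,0],"dr":[0.03,0,0]},
    {"gripper":-1,"offset":[0,0,0],"dr":[0.03,0,0]},
    {"gripper":-1,"offset":[0,0,0],"dr":[0,0,0]},
    {"gripper":-1,"offset":[0,0,0],"dr":[0,0,0]},
  ],
)

```text
clock: 19.85
eef_pos: [0.5716, 0.0236, 0.0478]
eef_rot: [0.69, 0.153, 0.69, -0.154]
ft_force: [-4.5, -0.4, 4.4]
width: 0.0126
```

```bash
python3 st.py
```

```text
t 19.85 yaw -0.4375 -25.1 T [-0.149  0.836 -0.063] F [-4.5 -0.4  4.4] pos [571.6  23.6  47.8] w 0.0126 q7 -0.68 eff7 0.019
```

Call:
send_rows(
  moves=[
    {"gripper":-1,"offset":[0,0,0],"dr":[0.04,0,0]},
    {"gripper":-1,"offset":[0,0,0],"dr":[0.03,0,0]},
    {"gripper":-1,"offset":[0,0,0],"dr":[0.03,0,0]},
    {"gripper":-1,"offset":[0,0,0],"dr":[0,0,0]},
    {"gripper":-1,"offset":[0,0,0],"dr":[0,0,0]},
  ],
)

```text
clock: 20.27
eef_pos: [0.5717, 0.0235, 0.0479]
eef_rot: [0.682, 0.187, 0.681, -0.188]
ft_force: [-3.5, -0.1, 5.5]
width: 0.0129
```

```bash
python3 st.py
```

```text
t 20.27 yaw -0.5374 -30.8 T [-0.159  0.808  0.003] F [-3.5 -0.1  5.5] pos [571.7  23.5  47.9] w 0.0129 q7 -0.77 eff7 -0.026
```

Call:
send_rows(
  moves=[
    {"gripper":-1,"offset":[0,0,0],"dr":[0.03,0,0]},
    {"gripper":-1,"offset":[0,0,0],"dr":[0.03,0,0]},
    {"gripper":-1,"offset":[0,0,0],"dr":[0,0,0]},
    {"gripper":-1,"offset":[0,0,0],"dr":[0,0,0]},
  ],
)

```text
clock: 20.6
eef_pos: [0.5717, 0.0235, 0.0479]
eef_rot: [0.676, 0.208, 0.675, -0.208]
ft_force: [-3.3, -1.0, 5.7]
width: 0.0129
```

```bash
python3 st.py
```

```text
t 20.6 yaw -0.5972 -34.2 T [-0.214  0.786  0.086] F [-3.3 -1.   5.7] pos [571.7  23.5  47.9] w 0.0129 q7 -0.83 eff7 -0.079
```

Call:
send_rows(
  moves=[
    {"gripper":-1,"offset":[0,0,0],"dr":[0.03,0,0]},
    {"gripper":-1,"offset":[0,0,0],"dr":[0.03,0,0]},
    {"gripper":-1,"offset":[0,0,0],"dr":[0.02,0,0]},
    {"gripper":-1,"offset":[0,0,0],"dr":[0,0,0]},
    {"gripper":-1,"offset":[0,0,0],"dr":[0,0,0]},
  ],
)

```text
clock: 21.02
eef_pos: [0.5718, 0.0235, 0.0479]
eef_rot: [0.667, 0.234, 0.667, -0.235]
ft_force: [-4.0, -1.2, 4.8]
width: 0.0132
```

```bash
python3 st.py
```

```text
t 21.02 yaw -0.6769 -38.8 T [-0.259  0.803  0.18 ] F [-4.  -1.2  4.8] pos [571.8  23.5  47.9] w 0.0132 q7 -0.91 eff7 -0.155
```

Call:
send_rows(
  moves=[
    {"gripper":-1,"offset":[0,0,0],"dr":[0,0,0]},
  ],
)

```text
clock: 21.1
eef_pos: [0.5718, 0.0234, 0.0479]
eef_rot: [0.667, 0.234, 0.667, -0.235]
ft_force: [-3.7, -1.7, 5.8]
width: 0.0129
```

```bash
python3 st.py
```

```text
t 21.1 yaw -0.6769 -38.8 T [-0.202  0.757  0.184] F [-3.7 -1.7  5.8] pos [571.8  23.4  47.9] w 0.0129 q7 -0.91 eff7 -0.137
```

Green is light (about 0.15 N m, effort -0.14 to -0.155). Now the second pass, starting with red.

Call:
send_rows(
  moves=[
    {"gripper":0,"offset":[0,0,0],"dr":[0,0,0]},
    {"gripper":0,"offset":[0,0,0],"dr":[0,0,0]},
    {"gripper":0,"offset":[0,0,0],"dr":[0,0,0]},
    {"gripper":0,"offset":[-22,0,0],"dr":[0,0,0]},
    {"gripper":0,"offset":[-25,0,0],"dr":[0,0,0]},
  ],
)

```text
clock: 21.52
eef_pos: [0.57, 0.0238, 0.0917]
eef_rot: [0.666, 0.234, 0.668, -0.235]
ft_force: [-0.1, 0.3, 0.7]
width: 0.0429
```

```bash
python3 plan.py 544.8 -62 93 -77.2 6
```

```text
clock 21.5167 pos [570.   23.8  91.7] yaw -38.79 dist 14.902356659001796 dr [ 0.1117 -0.0004  0.0006] q7 -0.88 F [-0.1  0.3  0.7] T [-0.01  -0.049 -0.013] w 0.0429
[-0.2, -13.8, 5.7]
[-0.2, -13.1, 7.2]
[-0.2, -12.2, 8.6]
[-0.2, -11.1, 9.9]
[-0.2, -10.0, 11.1]
[-0.2, -8.7, 12.1]
```

Call:
send_rows(
  moves=[
    {"gripper":0,"offset":[-0.2,-13.8,5.7],"dr":[0.112,0,0]},
    {"gripper":0,"offset":[-0.2,-13.1,7.2],"dr":[0.112,0,0]},
    {"gripper":0,"offset":[-0.2,-12.2,8.6],"dr":[0.112,0,0]},
    {"gripper":0,"offset":[-0.2,-11.1,9.9],"dr":[0.112,0,0]},
    {"gripper":0,"offset":[-0.2,-10,11.1],"dr":[0.112,0,0]},
  ],
)

```text
clock: 21.93
eef_pos: [0.5506, -0.0484, 0.0942]
eef_rot: [0.575, 0.412, 0.575, -0.411]
ft_force: [-0.6, 0.1, 0.2]
width: 0.0429
```

Call:
send_rows(
  moves=[
    {"gripper":0,"offset":[-0.2,-8.7,12.1],"dr":[0.112,0,0]},
    {"gripper":0,"offset":[0,0,0],"dr":[0,0,0]},
    {"gripper":0,"offset":[0,0,0],"dr":[0,0,0]},
    {"gripper":0,"offset":[0,0,0],"dr":[0,0,0]},
  ],
)

```text
clock: 22.27
eef_pos: [0.5467, -0.0608, 0.0943]
eef_rot: [0.553, 0.441, 0.553, -0.44]
ft_force: [0.5, 0.2, -0.3]
width: 0.0427
```

```bash
python3 look.py w8;  python3 plan.py 544.9 -62 46 -77.2 2
```

```text
red [544.5 -62.5] 13.3 [42.  13.9] 0.0991 1687
yellow [464.8 -41.7] 11.7 [24.   1.2] 0.0915 70
green [571.1  23. ] 51.1 [40.5 13.6] 0.0988 2353
blue [485.7  49. ] 17.8 [41.6 13.8] 0.0982 2140
{'clock': 22.2667, 'joint_pos': [0.4163, 0.2141, -0.3944, 1.8234, 0.09, 1.121, -1.3544], 'eef_pos': [0.5467, -0.0608, 0.0943], 'eef_rot': [0.5531, 0.4409, 0.553, -0.4402], 'ft_force': [0.4574, 0.1748, -0.2825], 'torque': [0.0093, -0.0248, 0.0407], 'width': 0.0427} 315.7367525938981
clock 22.3167 pos [546.7 -60.5  94.2] yaw -77.07 dist 24.13483006534722 dr [ 0.0011 -0.0003 -0.0003] q7 -1.35 F [-0.  -1.1 -0.4] T [ 0.015  0.03  -0.019] w 0.043
[24.1, -1.1, 0.6]
[24.1, -1.1, 0.6]
```

View pics/w8.png

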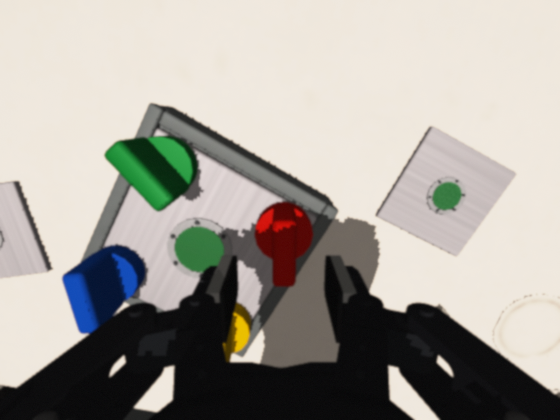

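The red bar is centred at (284,255) and the angle matches (13.3°). I'll grip.

Call:
send_rows(
  moves=[
    {"gripper":0,"offset":[0,-2,1.4],"dr":[0,0,0]},
    {"gripper":0,"offset":[24,0,0],"dr":[0,0,0]},
    {"gripper":0,"offset":[24,0,0],"dr":[0,0,0]},
    {"gripper":0,"offset":[0,0,0],"dr":[0,0,0]},
    {"gripper":0,"offset":[0,0,0],"dr":[0,0,0]},
  ],
)

```text
clock: 22.73
eef_pos: [0.5435, -0.0631, 0.0452]
eef_rot: [0.552, 0.441, 0.554, -0.442]
ft_force: [-0.2, 0.1, 0.4]
width: 0.0427
```

Call:
send_rows(
  moves=[
    {"gripper":-1,"offset":[0,0,0],"dr":[0,0,0]},
    {"gripper":-1,"offset":[0,0,0],"dr":[0,0,0]},
    {"gripper":-1,"offset":[0,0,0],"dr":[0,0,0]},
    {"gripper":-1,"offset":[0,0,0],"dr":[0,0,0]},
    {"gripper":-1,"offset":[0,0,0],"dr":[0,0,0]},
  ],
)

```text
clock: 23.15
eef_pos: [0.5458, -0.0629, 0.0479]
eef_rot: [0.553, 0.442, 0.552, -0.441]
ft_force: [-1.5, 2.8, 6.0]
width: 0.0128
```

```bash
python3 st.py
```

```text
t 23.15 yaw -1.3483 -77.3 T [ 0.438  0.422 -0.033] F [-1.5  2.8  6. ] pos [545.8 -62.9  47.9] w 0.0128 q7 -1.37 eff7 0.039
```

Call:
send_rows(
  moves=[
    {"gripper":-1,"offset":[0,0,0],"dr":[0.05,0,0]},
    {"gripper":-1,"offset":[0,0,0],"dr":[0.05,0,0]},
    {"gripper":-1,"offset":[0,0,0],"dr":[0.05,0,0]},
    {"gripper":-1,"offset":[0,0,0],"dr":[0.05,0,0]},
    {"gripper":-1,"offset":[0,0,0],"dr":[0,0,0]},
  ],
)

```text
clock: 23.57
eef_pos: [0.5458, -0.0631, 0.048]
eef_rot: [0.506, 0.495, 0.505, -0.494]
ft_force: [-1.0, 2.4, 6.7]
width: 0.0128
```

Call:
send_rows(
  moves=[
    {"gripper":-1,"offset":[0,0,0],"dr":[0,0,0]},
    {"gripper":-1,"offset":[0,0,0],"dr":[0,0,0]},
  ],
)

```text
clock: 23.73
eef_pos: [0.5458, -0.0631, 0.048]
eef_rot: [0.506, 0.495, 0.505, -0.494]
ft_force: [-2.2, 1.9, 6.6]
width: 0.0129
```

```bash
python3 st.py
```

```text
t 23.73 yaw -1.5474 -88.7 T [0.337 0.36  0.181] F [-2.2  1.9  6.6] pos [545.8 -63.1  48. ] w 0.0129 q7 -1.57 eff7 -0.225
```

Call:
send_rows(
  moves=[
    {"gripper":-1,"offset":[0,0,0],"dr":[0.04,0,0]},
    {"gripper":-1,"offset":[0,0,0],"dr":[0.04,0,0]},
    {"gripper":-1,"offset":[0,0,0],"dr":[0.03,0,0]},
    {"gripper":-1,"offset":[0,0,0],"dr":[0.03,0,0]},
    {"gripper":-1,"offset":[0,0,0],"dr":[0,0,0]},
  ],
)

```text
clock: 24.15
eef_pos: [0.5457, -0.0632, 0.0481]
eef_rot: [0.471, 0.529, 0.469, -0.528]
ft_force: [-1.7, 1.7, 6.6]
width: 0.0129
```

Call:
send_rows(
  moves=[
    {"gripper":-1,"offset":[0,0,0],"dr":[0,0,0]},
    {"gripper":-1,"offset":[0,0,0],"dr":[0,0,0]},
  ],
)

```text
clock: 24.32
eef_pos: [0.5458, -0.0633, 0.0481]
eef_rot: [0.471, 0.529, 0.469, -0.528]
ft_force: [-2.1, 0.8, 6.6]
width: 0.0132
```

```bash
python3 st.py
```

```text
t 24.32 yaw -1.6869 -96.7 T [0.261 0.484 0.376] F [-2.1  0.8  6.6] pos [545.8 -63.3  48.1] w 0.0132 q7 -1.7 eff7 -0.384
```

Call:
send_rows(
  moves=[
    {"gripper":-1,"offset":[0,0,0],"dr":[0.03,0,0]},
    {"gripper":-1,"offset":[0,0,0],"dr":[0,0,0]},
    {"gripper":-1,"offset":[0,0,0],"dr":[0,0,0]},
    {"gripper":-1,"offset":[0,0,0],"dr":[0,0,0]},
  ],
)

```text
clock: 24.65
eef_pos: [0.5457, -0.0633, 0.0481]
eef_rot: [0.463, 0.536, 0.462, -0.535]
ft_force: [-1.8, 2.1, 6.5]
width: 0.0128
```

```bash
python3 st.py
```

```text
t 24.65 yaw -1.7168 -98.4 T [0.318 0.433 0.422] F [-1.8  2.1  6.5] pos [545.7 -63.3  48.1] w 0.0128 q7 -1.73 eff7 -0.418
```

Call:
send_rows(
  moves=[
    {"gripper":0,"offset":[0,0,0],"dr":[0,0,0]},
    {"gripper":0,"offset":[0,0,0],"dr":[0,0,0]},
    {"gripper":0,"offset":[0,0,0],"dr":[0,0,0]},
    {"gripper":0,"offset":[-22,0,0],"dr":[0,0,0]},
    {"gripper":0,"offset":[-25,0,0],"dr":[0,0,0]},
  ],
)

```text
clock: 25.07
eef_pos: [0.5426, -0.064, 0.0916]
eef_rot: [-0.46, -0.535, -0.463, 0.537]
ft_force: [1.0, -0.0, 0.0]
width: 0.043
```

```bash
python3 plan.py 485.8 49.9 93 -72.4 6
```

```text
clock 25.0667 pos [542.6 -64.   91.6] yaw -98.51 dist 21.221958905387943 dr [-0.076  -0.0002  0.0008] q7 -1.71 F [ 1. -0.  0.] T [-0.013 -0.083  0.038] w 0.043
[-0.2, -12.2, -17.4]
[-0.2, -10.8, -18.3]
[-0.2, -9.4, -19.0]
[-0.2, -7.9, -19.7]
[-0.2, -6.4, -20.2]
[-0.2, -4.9, -20.7]
```

Red is firm (0.42 N m at rest, about 43 N). Next is blue.

Call:
send_rows(
  moves=[
    {"gripper":0,"offset":[-0.2,-12.2,-17.4],"dr":[-0.076,0,0]},
    {"gripper":0,"offset":[-0.2,-10.8,-18.3],"dr":[-0.076,0,0]},
    {"gripper":0,"offset":[-0.2,-9.4,-19],"dr":[-0.076,0,0]},
    {"gripper":0,"offset":[-0.2,-7.9,-19.7],"dr":[-0.076,0,0]},
    {"gripper":0,"offset":[-0.2,-6.4,-20.2],"dr":[-0.076,0,0]},
  ],
)

```text
clock: 25.48
eef_pos: [0.4969, 0.0316, 0.0941]
eef_rot: [0.555, 0.438, 0.555, -0.438]
ft_force: [-0.1, 0.4, 0.3]
width: 0.0427
```

Call:
send_rows(
  moves=[
    {"gripper":0,"offset":[-0.2,-4.9,-20.7],"dr":[-0.076,0,0]},
    {"gripper":0,"offset":[0,0,0],"dr":[0,0,0]},
    {"gripper":0,"offset":[0,0,0],"dr":[0,0,0]},
    {"gripper":0,"offset":[0,0,0],"dr":[0,0,0]},
  ],
)

```text
clock: 25.82
eef_pos: [0.4881, 0.0492, 0.0943]
eef_rot: [0.571, 0.418, 0.57, -0.418]
ft_force: [-0.5, -0.6, 0.0]
width: 0.0428
```

```bash
python3 look.py w9;  python3 plan.py 485.8 49.9 46 -72.4 2
```

```text
red [544.5 -61.4] 173.3 [14.7 41. ] 0.0984 2767
yellow [474.8 -29.5] 141.8 [ 8.9 17.3] 0.0939 464
green [570.9  24.2] 51.6 [40.8 14.2] 0.0992 2234
blue [485.4  50.7] 17.8 [40.7 13.9] 0.0991 1665
{'clock': 25.8167, 'joint_pos': [0.2993, 0.0929, -0.4731, 1.9572, 0.0483, 1.1018, -1.4583], 'eef_pos': [0.4881, 0.0492, 0.0943], 'eef_rot': [0.5707, 0.4177, 0.5702, -0.418], 'ft_force': [-0.4958, -0.63, 0.027], 'torque': [0.0147, -0.0206, 0.0609], 'width': 0.0428} 315.7367525938981
clock 25.8667 pos [488.2  48.9  94.3] yaw -72.49 dist 24.17389921527696 dr [-0.0008  0.0003 -0.    ] q7 -1.46 F [ 0.2 -0.4  0.2] T [ 0.025 -0.003 -0.015] w 0.0425
[24.1, -1.0, -0.8]
[24.1, -1.0, -0.8]
```

View pics/w9.png

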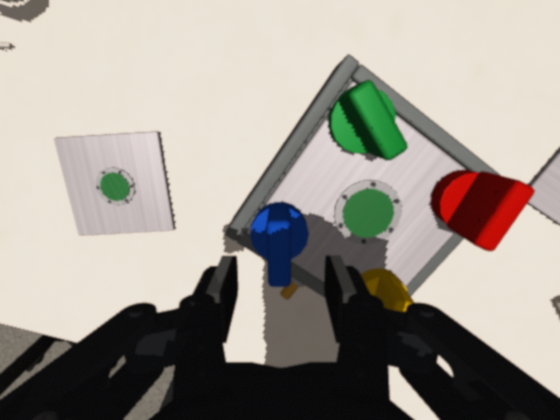

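The blue bar is centred at (279,255) at 17.8°, and red stays at 173°. I'll grip blue.

Call:
send_rows(
  moves=[
    {"gripper":0,"offset":[0,-2,-2.1],"dr":[0,0,0]},
    {"gripper":0,"offset":[24,0,0],"dr":[0,0,0]},
    {"gripper":0,"offset":[24,0,0],"dr":[0,0,0]},
    {"gripper":0,"offset":[0,0,0],"dr":[0,0,0]},
    {"gripper":0,"offset":[0,0,0],"dr":[0,0,0]},
  ],
)

```text
clock: 26.28
eef_pos: [0.4841, 0.0509, 0.0454]
eef_rot: [0.57, 0.417, 0.571, -0.418]
ft_force: [-0.7, 0.1, 0.3]
width: 0.0428
```

Call:
send_rows(
  moves=[
    {"gripper":-1,"offset":[0,0,0],"dr":[0,0,0]},
    {"gripper":-1,"offset":[0,0,0],"dr":[0,0,0]},
    {"gripper":-1,"offset":[0,0,0],"dr":[0,0,0]},
    {"gripper":-1,"offset":[0,0,0],"dr":[0,0,0]},
    {"gripper":-1,"offset":[0,0,0],"dr":[0,0,0]},
  ],
)

```text
clock: 26.7
eef_pos: [0.4869, 0.0503, 0.048]
eef_rot: [0.572, 0.418, 0.569, -0.417]
ft_force: [-0.2, -4.3, 6.6]
width: 0.0127
```

```bash
python3 st.py
```

```text
t 26.7 yaw -1.2637 -72.4 T [-0.756  0.013  0.143] F [-0.2 -4.3  6.6] pos [486.9  50.3  48. ] w 0.0127 q7 -1.49 eff7 -0.14
```

Call:
send_rows(
  moves=[
    {"gripper":-1,"offset":[0,0,0],"dr":[0.05,0,0]},
    {"gripper":-1,"offset":[0,0,0],"dr":[0.05,0,0]},
    {"gripper":-1,"offset":[0,0,0],"dr":[0.05,0,0]},
    {"gripper":-1,"offset":[0,0,0],"dr":[0.05,0,0]},
    {"gripper":-1,"offset":[0,0,0],"dr":[0,0,0]},
  ],
)

```text
clock: 27.12
eef_pos: [0.487, 0.05, 0.0481]
eef_rot: [0.527, 0.473, 0.524, -0.473]
ft_force: [-0.6, -4.6, 7.0]
width: 0.0127
```

Call:
send_rows(
  moves=[
    {"gripper":-1,"offset":[0,0,0],"dr":[0,0,0]},
    {"gripper":-1,"offset":[0,0,0],"dr":[0,0,0]},
  ],
)

```text
clock: 27.28
eef_pos: [0.487, 0.05, 0.0481]
eef_rot: [0.528, 0.473, 0.525, -0.472]
ft_force: [-0.3, -4.0, 6.4]
width: 0.0128
```

```bash
python3 st.py
```

```text
t 27.28 yaw -1.4635 -83.9 T [-0.883 -0.027  0.24 ] F [-0.3 -4.   6.4] pos [487.   50.   48.1] w 0.0128 q7 -1.69 eff7 -0.243
```

Call:
send_rows(
  moves=[
    {"gripper":-1,"offset":[0,0,0],"dr":[0.03,0,0]},
    {"gripper":-1,"offset":[0,0,0],"dr":[0.03,0,0]},
    {"gripper":-1,"offset":[0,0,0],"dr":[0.03,0,0]},
    {"gripper":-1,"offset":[0,0,0],"dr":[0.03,0,0]},
    {"gripper":-1,"offset":[0,0,0],"dr":[0,0,0]},
  ],
)

```text
clock: 27.7
eef_pos: [0.487, 0.0498, 0.0481]
eef_rot: [0.498, 0.504, 0.495, -0.503]
ft_force: [-0.0, -5.7, 7.8]
width: 0.0128
```

Call:
send_rows(
  moves=[
    {"gripper":-1,"offset":[0,0,0],"dr":[0,0,0]},
    {"gripper":-1,"offset":[0,0,0],"dr":[0,0,0]},
  ],
)

```text
clock: 27.87
eef_pos: [0.4871, 0.0498, 0.0481]
eef_rot: [0.498, 0.503, 0.495, -0.503]
ft_force: [0.7, -5.2, 6.1]
width: 0.0128
```

```bash
python3 st.py
```

```text
t 27.87 yaw -1.583 -90.7 T [-1.044  0.036  0.437] F [ 0.7 -5.2  6.1] pos [487.1  49.8  48.1] w 0.0128 q7 -1.8 eff7 -0.386
```

Call:
send_rows(
  moves=[
    {"gripper":-1,"offset":[0,0,0],"dr":[0.03,0,0]},
    {"gripper":-1,"offset":[0,0,0],"dr":[0,0,0]},
    {"gripper":-1,"offset":[0,0,0],"dr":[0,0,0]},
    {"gripper":-1,"offset":[0,0,0],"dr":[0,0,0]},
  ],
)

```text
clock: 28.2
eef_pos: [0.487, 0.0497, 0.0481]
eef_rot: [0.491, 0.511, 0.488, -0.51]
ft_force: [-0.2, -5.7, 6.9]
width: 0.0125
```

```bash
python3 st.py
```

```text
t 28.2 yaw -1.613 -92.4 T [-1.112  0.051  0.413] F [-0.2 -5.7  6.9] pos [487.   49.7  48.1] w 0.0125 q7 -1.83 eff7 -0.42
```

Blue is firm (0.42 N m). Next is yellow.

Call:
send_rows(
  moves=[
    {"gripper":0,"offset":[0,0,0],"dr":[0,0,0]},
    {"gripper":0,"offset":[0,0,0],"dr":[0,0,0]},
    {"gripper":0,"offset":[0,0,0],"dr":[0,0,0]},
    {"gripper":0,"offset":[-22,0,0],"dr":[0,0,0]},
    {"gripper":0,"offset":[-25,0,0],"dr":[0,0,0]},
  ],
)

```text
clock: 28.62
eef_pos: [0.4829, 0.0521, 0.0919]
eef_rot: [-0.488, -0.509, -0.491, 0.511]
ft_force: [0.7, 0.3, -0.4]
width: 0.0429
```

```bash
python3 plan.py 459 -35.6 93 -81.3 4
```

```text
clock 28.6167 pos [482.9  52.1  91.9] yaw -92.37 dist 22.739204680782994 dr [-0.0483 -0.0003  0.0013] q7 -1.81 F [ 0.7  0.3 -0.4] T [ 0.011 -0.039 -0.003] w 0.0429
[-0.3, -5.1, 22.2]
[-0.3, -6.1, 21.9]
[-0.3, -7.2, 21.6]
[-0.3, -8.2, 21.2]
```

Call:
send_rows(
  moves=[
    {"gripper":0,"offset":[-0.3,-5.1,22.2],"dr":[-0.048,0,0]},
    {"gripper":0,"offset":[-0.3,-6.1,21.9],"dr":[-0.048,0,0]},
    {"gripper":0,"offset":[-0.3,-7.2,21.6],"dr":[-0.048,0,0]},
    {"gripper":0,"offset":[-0.3,-8.2,21.2],"dr":[-0.048,0,0]},
    {"gripper":0,"offset":[0,0,0],"dr":[0,0,0]},
  ],
)

```text
clock: 29.03
eef_pos: [0.4597, -0.0405, 0.0942]
eef_rot: [0.535, 0.461, 0.535, -0.463]
ft_force: [-0.9, 0.1, -0.1]
width: 0.0425
```

Call:
send_rows(
  moves=[
    {"gripper":0,"offset":[0,0,0],"dr":[0,0,0]},
    {"gripper":0,"offset":[0,0,0],"dr":[0,0,0]},
  ],
)

```text
clock: 29.2
eef_pos: [0.4613, -0.0352, 0.0944]
eef_rot: [0.536, 0.461, 0.536, -0.461]
ft_force: [-0.1, 0.0, 0.7]
width: 0.0427
```

```bash
python3 look.py w10;  python3 plan.py 459 -35.6 46 -81 2
```

```text
red [543.9 -62.3] 173.3 [14.8 41.6] 0.099 2649
yellow [458.7 -35.6] 9.1 [41.2 14. ] 0.0991 1675
green [568.9  21.6] 51.7 [36.9 14. ] 0.0991 2205
blue [485.3  49.6] 179.4 [13.9 40.7] 0.0988 2392
{'clock': 29.2, 'joint_pos': [0.3872, 0.0247, -0.3702, 2.0211, 0.0092, 1.0974, -1.4079], 'eef_pos': [0.4613, -0.0352, 0.0944], 'eef_rot': [0.5359, 0.4614, 0.5362, -0.461], 'ft_force': [-0.0526, 0.0494, 0.6914], 'torque': [0.0608, 0.0, -0.0191], 'width': 0.0427} 315.7367525938981
clock 29.25 pos [461.4 -34.9  94.4] yaw -81.35 dist 24.240758933726127 dr [-0.003  -0.0003 -0.0001] q7 -1.41 F [-0.8  0.3 -0.5] T [ 0.01  -0.047 -0.023] w 0.0426
[24.2, -1.2, 0.2]
[24.2, -1.2, 0.2]
```

View pics/w10.png

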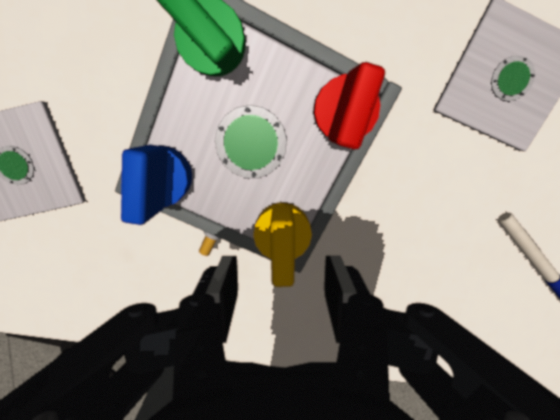

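The yellow bar is centred at (283,255) and its angle of 9.1° matches. I'll grip and turn.

Call:
send_rows(
  moves=[
    {"gripper":0,"offset":[0,-2.4,0.4],"dr":[0,0,0]},
    {"gripper":0,"offset":[24,0,0],"dr":[0,0,0]},
    {"gripper":0,"offset":[24,0,0],"dr":[0,0,0]},
    {"gripper":0,"offset":[0,0,0],"dr":[0,0,0]},
    {"gripper":0,"offset":[0,0,0],"dr":[0,0,0]},
  ],
)

```text
clock: 29.67
eef_pos: [0.4577, -0.036, 0.0457]
eef_rot: [0.535, 0.46, 0.537, -0.461]
ft_force: [-0.2, -0.2, -0.3]
width: 0.0422
```

Call:
send_rows(
  moves=[
    {"gripper":-1,"offset":[0,0,0],"dr":[0,0,0]},
    {"gripper":-1,"offset":[0,0,0],"dr":[0,0,0]},
    {"gripper":-1,"offset":[0,0,0],"dr":[0,0,0]},
    {"gripper":-1,"offset":[0,0,0],"dr":[0,0,0]},
    {"gripper":-1,"offset":[0,0,0],"dr":[0,0,0]},
  ],
)

```text
clock: 30.08
eef_pos: [0.4601, -0.0363, 0.0481]
eef_rot: [0.537, 0.462, 0.536, -0.46]
ft_force: [-0.9, 2.2, 6.7]
width: 0.0126
```

```bash
python3 st.py
```

```text
t 30.08 yaw -1.4204 -81.4 T [0.48  0.298 0.04 ] F [-0.9  2.2  6.7] pos [460.1 -36.3  48.1] w 0.0126 q7 -1.43 eff7 -0.048
```

Call:
send_rows(
  moves=[
    {"gripper":-1,"offset":[0,0,0],"dr":[0.05,0,0]},
    {"gripper":-1,"offset":[0,0,0],"dr":[0.05,0,0]},
    {"gripper":-1,"offset":[0,0,0],"dr":[0.05,0,0]},
    {"gripper":-1,"offset":[0,0,0],"dr":[0.05,0,0]},
    {"gripper":-1,"offset":[0,0,0],"dr":[0,0,0]},
  ],
)

```text
clock: 30.5
eef_pos: [0.4601, -0.0366, 0.0482]
eef_rot: [0.488, 0.513, 0.486, -0.512]
ft_force: [-1.5, 2.2, 7.6]
width: 0.0128
```

Call:
send_rows(
  moves=[
    {"gripper":-1,"offset":[0,0,0],"dr":[0,0,0]},
    {"gripper":-1,"offset":[0,0,0],"dr":[0,0,0]},
  ],
)

```text
clock: 30.67
eef_pos: [0.4601, -0.0366, 0.0482]
eef_rot: [0.488, 0.513, 0.487, -0.512]
ft_force: [-2.2, 1.1, 6.3]
width: 0.0129
```

```bash
python3 st.py
```

```text
t 30.67 yaw -1.6198 -92.8 T [0.382 0.385 0.239] F [-2.2  1.1  6.3] pos [460.1 -36.6  48.2] w 0.0129 q7 -1.63 eff7 -0.24
```

Call:
send_rows(
  moves=[
    {"gripper":-1,"offset":[0,0,0],"dr":[0.03,0,0]},
    {"gripper":-1,"offset":[0,0,0],"dr":[0.03,0,0]},
    {"gripper":-1,"offset":[0,0,0],"dr":[0.03,0,0]},
    {"gripper":-1,"offset":[0,0,0],"dr":[0.03,0,0]},
    {"gripper":-1,"offset":[0,0,0],"dr":[0,0,0]},
  ],
)

```text
clock: 31.08
eef_pos: [0.4601, -0.0367, 0.0483]
eef_rot: [0.457, 0.541, 0.455, -0.54]
ft_force: [-1.9, 1.4, 6.9]
width: 0.0127
```

Call:
send_rows(
  moves=[
    {"gripper":-1,"offset":[0,0,0],"dr":[0,0,0]},
    {"gripper":-1,"offset":[0,0,0],"dr":[0,0,0]},
  ],
)

```text
clock: 31.25
eef_pos: [0.4601, -0.0367, 0.0482]
eef_rot: [0.457, 0.541, 0.455, -0.54]
ft_force: [-1.2, 1.6, 6.7]
width: 0.0128
```

```bash
python3 st.py
```

```text
t 31.25 yaw -1.7393 -99.7 T [0.22  0.414 0.34 ] F [-1.2  1.6  6.7] pos [460.1 -36.7  48.2] w 0.0128 q7 -1.74 eff7 -0.381
```

Call:
send_rows(
  moves=[
    {"gripper":-1,"offset":[0,0,0],"dr":[0.03,0,0]},
    {"gripper":-1,"offset":[0,0,0],"dr":[0,0,0]},
    {"gripper":-1,"offset":[0,0,0],"dr":[0,0,0]},
    {"gripper":-1,"offset":[0,0,0],"dr":[0,0,0]},
  ],
)

```text
clock: 31.58
eef_pos: [0.4601, -0.0368, 0.0483]
eef_rot: [0.449, 0.548, 0.447, -0.547]
ft_force: [-1.6, 1.0, 6.7]
width: 0.0129
```

```bash
python3 st.py
```

```text
t 31.58 yaw -1.7692 -101.4 T [0.232 0.465 0.411] F [-1.6  1.   6.7] pos [460.1 -36.8  48.3] w 0.0129 q7 -1.77 eff7 -0.415
```

Yellow is firm (0.41 N m). Next is green.

Call:
send_rows(
  moves=[
    {"gripper":0,"offset":[0,0,0],"dr":[0,0,0]},
    {"gripper":0,"offset":[0,0,0],"dr":[0,0,0]},
    {"gripper":0,"offset":[0,0,0],"dr":[0,0,0]},
    {"gripper":0,"offset":[-22,0,0],"dr":[0,0,0]},
    {"gripper":0,"offset":[-25,0,0],"dr":[0,0,0]},
  ],
)

```text
clock: 32.0
eef_pos: [0.4569, -0.037, 0.0923]
eef_rot: [-0.446, -0.546, -0.449, 0.549]
ft_force: [0.5, -0.1, 0.1]
width: 0.0427
```

```bash
python3 plan.py 571 23.6 93 -38.5 10
```

```text
clock 32.0 pos [456.9 -37.   92.3] yaw -101.49 dist 12.92060433312481 dr [-0.1099 -0.0002  0.0004] q7 -1.75 F [ 0.5 -0.1  0.1] T [-0.035 -0.048  0.02 ] w 0.0427
[-0.1, 10.0, -8.2]
[-0.1, 10.8, -7.1]
[-0.1, 11.5, -5.8]
[-0.1, 12.1, -4.5]
[-0.1, 12.5, -3.2]
[-0.1, 12.8, -1.8]
[-0.1, 12.9, -0.4]
[-0.1, 12.9, 1.0]
[-0.1, 12.7, 2.4]
[-0.1, 12.3, 3.8]
```

Call:
send_rows(
  moves=[
    {"gripper":0,"offset":[-0.1,10,-8.2],"dr":[-0.11,0,0]},
    {"gripper":0,"offset":[-0.1,10.8,-7.1],"dr":[-0.11,0,0]},
    {"gripper":0,"offset":[-0.1,11.5,-5.8],"dr":[-0.11,0,0]},
    {"gripper":0,"offset":[-0.1,12.1,-4.5],"dr":[-0.11,0,0]},
    {"gripper":0,"offset":[-0.1,12.5,-3.2],"dr":[-0.11,0,0]},
  ],
)

```text
clock: 32.42
eef_pos: [0.5164, -0.0067, 0.0939]
eef_rot: [0.58, 0.404, 0.58, -0.404]
ft_force: [-0.5, -0.5, 0.2]
width: 0.0429
```

Call:
send_rows(
  moves=[
    {"gripper":0,"offset":[-0.1,12.8,-1.8],"dr":[-0.11,0,0]},
    {"gripper":0,"offset":[-0.1,12.9,-0.4],"dr":[-0.11,0,0]},
    {"gripper":0,"offset":[-0.1,12.9,1],"dr":[-0.11,0,0]},
    {"gripper":0,"offset":[-0.1,12.7,2.4],"dr":[-0.11,0,0]},
    {"gripper":0,"offset":[-0.1,12.3,3.8],"dr":[-0.11,0,0]},
  ],
)

```text
clock: 32.83
eef_pos: [0.5733, 0.0237, 0.0942]
eef_rot: [0.668, 0.231, 0.668, -0.231]
ft_force: [0.8, 0.2, 0.1]
width: 0.0425
```

Call:
send_rows(
  moves=[
    {"gripper":0,"offset":[0,0,0],"dr":[0,0,0]},
    {"gripper":0,"offset":[0,0,0],"dr":[0,0,0]},
    {"gripper":0,"offset":[0,0,0],"dr":[0,0,0]},
  ],
)

```text
clock: 33.08
eef_pos: [0.572, 0.0231, 0.0941]
eef_rot: [0.667, 0.233, 0.668, -0.234]
ft_force: [0.2, 0.5, -0.9]
width: 0.0424
```

```bash
python3 look.py w11;  python3 plan.py 571 23.6 46 -38.5 2
```

```text
red [541.5 -55.3] 173.2 [ 2.8 29.5] 0.0898 386
green [571.1  24.5] 51.4 [40.6 13.9] 0.0991 1660
blue [486.   50.5] 178.1 [14.1 41. ] 0.0985 1228
{'clock': 33.0833, 'joint_pos': [0.3196, 0.2714, -0.4686, 1.7656, 0.1342, 1.1374, -0.8648], 'eef_pos': [0.572, 0.0231, 0.0941], 'eef_rot': [0.667, 0.2335, 0.6677, -0.2341], 'ft_force': [0.178, 0.5243, -0.8619], 'torque': [-0.0121, 0.0824, 0.0134], 'width': 0.0424} 315.7367525938981
clock 33.1333 pos [572.1  23.   94.2] yaw -38.6 dist 24.113261038232782 dr [-0.0009 -0.0002  0.0005] q7 -0.86 F [-0.5 -0.2  1.4] T [ 0.014  0.051 -0.028] w 0.0429
[24.1, -0.1, -0.6]
[24.1, -0.1, -0.6]
```

View pics/w11.png

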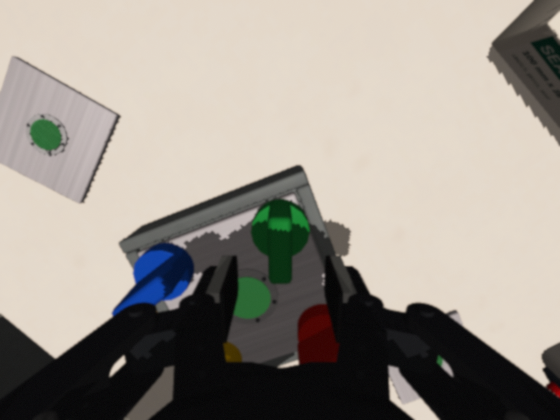

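The green bar is centred at (280,255) at 51.4°. I'll grip and turn.

Call:
send_rows(
  moves=[
    {"gripper":0,"offset":[0,0.4,-1.3],"dr":[0,0,0]},
    {"gripper":0,"offset":[24,0,0],"dr":[0,0,0]},
    {"gripper":0,"offset":[24,0,0],"dr":[0,0,0]},
    {"gripper":0,"offset":[0,0,0],"dr":[0,0,0]},
    {"gripper":0,"offset":[0,0,0],"dr":[0,0,0]},
  ],
)

```text
clock: 33.55
eef_pos: [0.5705, 0.0245, 0.0457]
eef_rot: [0.667, 0.233, 0.669, -0.234]
ft_force: [0.6, -1.1, 0.4]
width: 0.0423
```

Call:
send_rows(
  moves=[
    {"gripper":-1,"offset":[0,0,0],"dr":[0,0,0]},
    {"gripper":-1,"offset":[0,0,0],"dr":[0,0,0]},
    {"gripper":-1,"offset":[0,0,0],"dr":[0,0,0]},
    {"gripper":-1,"offset":[0,0,0],"dr":[0,0,0]},
    {"gripper":-1,"offset":[0,0,0],"dr":[0,0,0]},
  ],
)

```text
clock: 33.97
eef_pos: [0.573, 0.0251, 0.0484]
eef_rot: [0.668, 0.233, 0.667, -0.233]
ft_force: [-2.2, -0.1, 6.8]
width: 0.0128
```

```bash
python3 st.py
```

```text
t 33.97 yaw -0.671 -38.4 T [ 0.071  0.462 -0.016] F [-2.2 -0.1  6.8] pos [573.   25.1  48.4] w 0.0128 q7 -0.89 eff7 -0.014
```

Call:
send_rows(
  moves=[
    {"gripper":-1,"offset":[0,0,0],"dr":[0.05,0,0]},
    {"gripper":-1,"offset":[0,0,0],"dr":[0.05,0,0]},
    {"gripper":-1,"offset":[0,0,0],"dr":[0.05,0,0]},
    {"gripper":-1,"offset":[0,0,0],"dr":[0.05,0,0]},
    {"gripper":-1,"offset":[0,0,0],"dr":[0,0,0]},
  ],
)

```text
clock: 34.38
eef_pos: [0.5734, 0.0247, 0.0485]
eef_rot: [0.642, 0.299, 0.64, -0.299]
ft_force: [-0.6, -1.4, 5.8]
width: 0.0129
```

Call:
send_rows(
  moves=[
    {"gripper":-1,"offset":[0,0,0],"dr":[0,0,0]},
    {"gripper":-1,"offset":[0,0,0],"dr":[0,0,0]},
  ],
)

```text
clock: 34.55
eef_pos: [0.5734, 0.0248, 0.0484]
eef_rot: [0.642, 0.298, 0.64, -0.298]
ft_force: [-1.5, -0.8, 5.4]
width: 0.013
```

```bash
python3 st.py
```

```text
t 34.55 yaw -0.8703 -49.9 T [-0.113  0.324  0.199] F [-1.5 -0.8  5.4] pos [573.4  24.8  48.4] w 0.013 q7 -1.08 eff7 -0.243
```

Call:
send_rows(
  moves=[
    {"gripper":-1,"offset":[0,0,0],"dr":[0.03,0,0]},
    {"gripper":-1,"offset":[0,0,0],"dr":[0.03,0,0]},
    {"gripper":-1,"offset":[0,0,0],"dr":[0.03,0,0]},
    {"gripper":-1,"offset":[0,0,0],"dr":[0.03,0,0]},
    {"gripper":-1,"offset":[0,0,0],"dr":[0,0,0]},
  ],
)

```text
clock: 34.97
eef_pos: [0.5736, 0.0245, 0.0485]
eef_rot: [0.623, 0.336, 0.621, -0.336]
ft_force: [-0.2, -0.3, 5.8]
width: 0.0128
```

Call:
send_rows(
  moves=[
    {"gripper":-1,"offset":[0,0,0],"dr":[0,0,0]},
    {"gripper":-1,"offset":[0,0,0],"dr":[0,0,0]},
  ],
)

```text
clock: 35.13
eef_pos: [0.5736, 0.0245, 0.0485]
eef_rot: [0.624, 0.336, 0.621, -0.336]
ft_force: [-0.8, -2.0, 6.3]
width: 0.0129
```

```bash
python3 st.py
```

```text
t 35.13 yaw -0.99 -56.7 T [-0.184  0.226  0.366] F [-0.8 -2.   6.3] pos [573.6  24.5  48.5] w 0.0129 q7 -1.19 eff7 -0.385
```

Call:
send_rows(
  moves=[
    {"gripper":-1,"offset":[0,0,0],"dr":[0.03,0,0]},
    {"gripper":-1,"offset":[0,0,0],"dr":[0,0,0]},
    {"gripper":-1,"offset":[0,0,0],"dr":[0,0,0]},
    {"gripper":-1,"offset":[0,0,0],"dr":[0,0,0]},
  ],
)

```text
clock: 35.47
eef_pos: [0.5737, 0.0244, 0.0485]
eef_rot: [0.618, 0.345, 0.616, -0.345]
ft_force: [-0.5, -0.4, 6.1]
width: 0.0127
```

```bash
python3 st.py
```

```text
t 35.47 yaw -1.0199 -58.4 T [-0.313  0.178  0.437] F [-0.5 -0.4  6.1] pos [573.7  24.4  48.5] w 0.0127 q7 -1.22 eff7 -0.419
```

Green is firm (0.42 N m). I'll release, retreat upward and take a last look.

Call:
send_rows(
  moves=[
    {"gripper":0,"offset":[0,0,0],"dr":[0,0,0]},
    {"gripper":0,"offset":[0,0,0],"dr":[0,0,0]},
    {"gripper":0,"offset":[0,0,0],"dr":[0,0,0]},
    {"gripper":0,"offset":[-22,0,0],"dr":[0,0,0]},
    {"gripper":0,"offset":[-30,0,0],"dr":[0,0,0]},
  ],
)

```text
clock: 35.88
eef_pos: [0.5693, 0.0247, 0.0959]
eef_rot: [0.615, 0.344, 0.619, -0.347]
ft_force: [0.5, -0.2, -0.1]
width: 0.0433
```

Call:
send_rows(
  moves=[
    {"gripper":0,"offset":[-30,-10,0],"dr":[0,0,0]},
    {"gripper":0,"offset":[-30,-10,0],"dr":[0,0,0]},
    {"gripper":0,"offset":[-30,-10,0],"dr":[0,0,0]},
    {"gripper":0,"offset":[0,0,0],"dr":[0,0,0]},
    {"gripper":0,"offset":[0,0,0],"dr":[0,0,0]},
  ],
)

```text
clock: 36.3
eef_pos: [0.5476, 0.0089, 0.1907]
eef_rot: [0.618, 0.346, 0.615, -0.345]
ft_force: [-0.4, -0.4, -0.1]
width: 0.0426
```

Call:
send_rows(
  moves=[
    {"gripper":0,"offset":[0,0,0],"dr":[0,0,0]},
    {"gripper":0,"offset":[0,0,0],"dr":[0,0,0]},
  ],
)

```text
clock: 36.47
eef_pos: [0.5457, 0.0094, 0.187]
eef_rot: [0.616, 0.345, 0.618, -0.346]
ft_force: [-0.4, -0.8, -0.2]
width: 0.0429
```

```bash
python3 look.py w12; python3 - <<'E'
from cell import *
import cv2,numpy as np
p,d=camera('top'); cv2.imwrite('pics/top1.png',p[:,:,::-1])
q=np.load('top0.npz')['p']; df=np.abs(p.astype(int)-q).max(2)
for n,(r,c) in dict(beaker=(220,171),tube=(232,397),box=(179,213)).items(): print(n,(df[r-25:r+25,c-25:c+25]>60).sum())
E
```

```text
red [545.2 -61.4] 172.7 [13.2 39.7] 0.0987 726
yellow [459.  -35.1] 170.0 [13.6 41. ] 0.0987 768
green [571.3  24.2] 34.3 [40.2 13.9] 0.0992 793
blue [485.8  50.1] 179.9 [13.9 40.4] 0.0991 709
{'clock': 36.4667, 'joint_pos': [0.3173, 0.1331, -0.4159, 1.7193, 0.0551, 1.3032, -1.1308], 'eef_pos': [0.5457, 0.0094, 0.187], 'eef_rot': [0.6162, 0.3451, 0.6178, -0.3458], 'ft_force': [-0.3761, -0.7547, -0.1553], 'torque': [0.0073, -0.0257, 0.0275], 'width': 0.0429} 315.7367525938981
beaker 0
tube 0
box 163
```

View pics/w12.png

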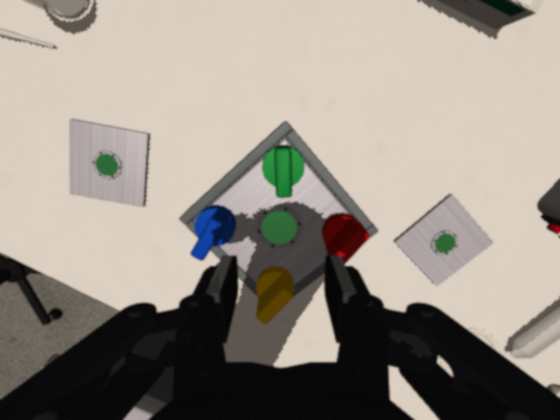

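View pics/top1.png

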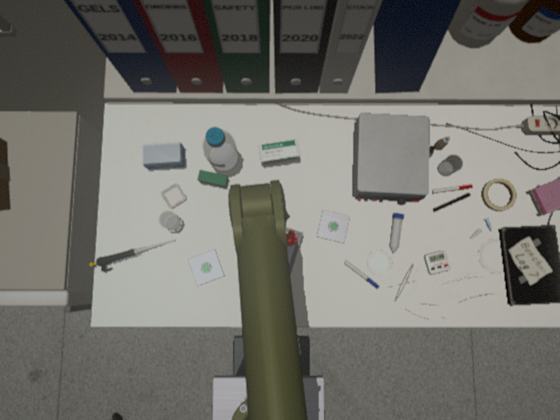

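The top view shows the box (213,179), beaker (171,222) and tube (397,232) where they were. The box difference came from the arm and its shadow entering the patch. The gripper is clear and open, so I'm handing in.

```bash
python3 -c "
from cell import *
print(sign_off())"
```

```text
the job is handed in; nothing more can be done
None
```

I tightened all four knobs clockwise in the order red, blue, yellow, green: first lightly, then firm. I then opened the gripper, lifted clear and handed the job in at about 36.5 s of the 72 s allowed. No verdict is reported, so the knob forces below are estimates.

**First pass (light):** The moments at rest were about 0.09 (red), 0.15 (blue), 0.10 (yellow) and 0.18 N m (green). That is roughly 14 to 20 N each.

**Second pass (firm):** The moments at rest were 0.42, 0.41, 0.41 and 0.44 N m. That corresponds to about 43 N.

**Last checks:** After letting go, the knobs stood within about 2° of where I left them. The wrist force was about zero, and the top view showed the beaker, tube and green box unmoved.

**What disagreed or went wrong:**
- **Force estimates:** Angle past contact gives only about 32 to 36 N, against about 43 N from the moments. Both are inside the 25 to 60 N range.
- **First red grasp:** The fingers shut just above the bar, because the real fingertips end about 28 mm short of the reported tool point. I went deeper and repeated it; the bar was pressed with only about 5 N.
- **Green box check:** The picture-difference check flagged the box. In the view, that came from the arm and its shadow, not from the box moving.

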